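Line up the dispenser hanger plates with a level

TASK

Fix the wooden mounting board to the counter by turning the red lever of its suction foot to the locked stop; then lay the yellow spirit level flush along the board's dark front edge as a straightedge, roughly centred on it, and lay every hanger plate flat on the board with a long side flush against the level, all of it inside the board's ends. With the plates all in line, set the dial timer to its red 20-minute mark for the slow glue on their backs, and put the level back along its black mat so that it does not stick; leave the plates in line with the edge, and do not shove the jar, the key dish or the lint scraper about.

Things in the scene. Friction and masses are not known exactly. Their poses are not given: they have to be found in the camera images.
- board: Light wooden mounting board, 150 (own x) x 280 (own y) x 14 mm, flat on the counter, heavy enough not to shift; origin at the centre of its underside. The front edge, banded dark (8 mm of its top too), is the long face at own x = -75 mm, facing the robot. A steel tongue (4 mm thick, on the top from own y = 113 mm) joins it to a round suction foot (80 mm across, 24 high) at own (0, 190) mm.
- lever (a joint): Angle of the red suction lever about the upright axis of the foot: 0 = unlocked stop (lever points along the board's +y, away from the board), 1.571 rad = locked stop (a quarter turn counter-clockwise seen from above: lever points along the board's -x). It turns with light friction (about 0.12 N m) and stays where it is left.
- lever_axis (a point): Point on the lever's upright turning axis, 36 mm above the counter.
- lever_grip (a point): Middle of the lever's grip, 65 mm from the axis and 36 mm above the counter. The lever is a straight bar 12 mm wide and 14 mm high (29 to 43 mm above the counter), its free end 80 mm from the axis; outside the foot (40 mm radius) there is nothing beneath it. The hub on the axis is 34 mm across, its top 46 mm above the counter.
- level: Yellow box-section spirit level, the straightedge: 260 long (own x), square section 38 x 38 mm, 0.5 kg, black end caps, green vials. Origin at its centre. It may lie on any of its four long sides. Flush along the board it lies on the counter, 24 mm taller than the board, its origin 94 mm from the board's centre line and opposite the middle of the edge (within 35 mm).
- mat: Black rubber mat, 300 (own x) x 85 (own y) x 2 mm, fixed on the counter: the level's place. Origin at the centre of its underside; the level goes along the mat's own x.
- plate1: White hanger plate, 44 (own x) x 56 (own y) x 8 mm, 60 g, with a grey hook block 20 (own x) x 24 (own y) mm in its middle, 18 mm high (top 26 mm above the underside); a half turn makes no difference. Its long (56 mm) sides are at own x = +-22 mm. Origin at the centre of its underside. Two to four of the plates are present.
- plate2: White hanger plate, 44 (own x) x 56 (own y) x 8 mm, 60 g, with a grey hook block 20 (own x) x 24 (own y) mm in its middle, 18 mm high (top 26 mm above the underside); a half turn makes no difference. Its long (56 mm) sides are at own x = +-22 mm. Origin at the centre of its underside. Two to four of the plates are present.
- plate3: White hanger plate, 44 (own x) x 56 (own y) x 8 mm, 60 g, with a grey hook block 20 (own x) x 24 (own y) mm in its middle, 18 mm high (top 26 mm above the underside); a half turn makes no difference. Its long (56 mm) sides are at own x = +-22 mm. Origin at the centre of its underside. Two to four of the plates are present.
- plate4: White hanger plate, 44 (own x) x 56 (own y) x 8 mm, 60 g, with a grey hook block 20 (own x) x 24 (own y) mm in its middle, 18 mm high (top 26 mm above the underside); a half turn makes no difference. Its long (56 mm) sides are at own x = +-22 mm. Origin at the centre of its underside. Two to four of the plates are present.
- timer_base: White round dial timer, 80 mm across and 24 mm high, fixed on the counter; origin at the centre of its underside. Twelve ticks, one per 5 minutes; zero is at its own +x and the minutes run clockwise seen from above; the 20-minute tick is the broad red one, 120 degrees clockwise from zero.
- timer (a joint): Timer dial angle in rad: 0 = pointer at zero, growing clockwise seen from above; 2.094 = pointer at the red 20-minute mark. Turns with light friction (0.03 N m), stays where it is left, stops at 0 and 5.76.
- timer_grip (a point): Centre of the dial's grip bar, on the turning axis, 39 mm above the counter. The bar is 44 long x 12 wide x 16 mm high (from 30 to 46 mm above the counter) on a flat disc of 24 mm radius whose top is 30 mm above the counter. The bar and the white pointer line at one end of it lie along this point's own x; the pointer end is +x.
- jar: Bystander: ribbed glass jar with steel flip-top lid, 82 mm across, 108 mm high; origin under its centre.
- key_dish: Bystander: small steel dish with keys, 104 mm across, 22 mm high; origin under its centre.
- scraper: Bystander: black silicone lint scraper, lying flat, about 135 x 150 x 16 mm; origin on the counter near its middle.
Not all that is in view belongs to the job. Leave any purple or turquoise look-alike of the timer_base alone. Leave any green look-alike of the plate1 alone.

How it is judged:
By the outcome, as a careful person would: the job done as asked, in the order asked, and still so for the second after the job is handed in, with the robot touching nothing.
Of plate1, plate2, plate3, plate4 only 2 to 4 are there at a start; the rules pass over those that are not, and their reading is None.
At some moment in a run one of level, plate1, plate2, plate3, plate4 may be knocked a few centimetres aside while the robot is not near it.
Once in a run the grip may slacken for a moment while it holds something.
It also fails if it takes over 210 s, if anything falls off the work surface, if the arm or the gripper's body presses on something with over 40 N, if the wrist force passes 120 N, or if a joint passes its speed limit or range.

ROBOT

A 6-joint arm with a two-finger parallel gripper is mounted at the origin on the work surface. World frame = base frame: x ahead of the robot, y to its left, z up, the work surface at z = 0. Lengths are in m, angles in rad, forces in N, time in s.
With the tool pointing down it reaches from about 0.35 to 0.775 m from the base axis. Payload 5.5 kg.
Tool frame: the origin (TCP) lies on the centre line of the jaws, within the pads' length; the fingertips stand 11 mm ahead of it and the grasp point (between the pads) lies 8 mm behind it; z points along the fingers, y is the line along which they close (so a half turn about z gives the same grasp; the last joint's range is limited). The gripper opens to 85 mm and grips with 20 to 120 N. Pads are 22 mm wide; open, the fingers measure 114 mm over their backs; the gripper's body (76 mm by 85 mm) begins 54 mm behind the grasp point. The pads swing forward as they close: fully open they stand 13 mm farther back than shut.
Start: joints at [-1.385, 0.313, 0.046, 1.304, 0, 1.431], TCP at [0.184, -0.545, 0.242] pointing down, gripper open.
Joint ranges: [-2.76, 2.76], [-0.86, 1.69], [-1.03, 1.26], [-2.2, 2.34], [-1.47, 1.5], [-3.14, 3.14]. Speed limits (rad/s): [2.57, 2.57, 3.14, 3.14, 3.14, 3.14].

INTERFACE

Orientations are given as a unit quaternion [w, x, y, z].
In Python, from workcell import env, viewer, order, models gives the robot as it stands.
- The arm moves only by the tool drive_tool, never from a script. Its argument "series" is a list that holds one entry, the list of rows, each a list of 6 numbers: the shift along the tool's x, y, z each as a share of 120 mm, from -1 to 1, then the turn, a rotation vector about the tool's x, y, z each as a share of 180 degrees, from -1 to 1. A call has 1 to 20 rows; each row shifts and turns the commanded pose from where the row before left it, along the tool's axes as they then stand; what a row does not reach is not made up. A row lasts 1/8 s, in which the tool goes at most 62.5 mm and 10.7 degrees, less where a joint would pass 70% of its speed; a pose out of reach is approached as far as the arm can. A call with a number of a shift or a turn outside -1 to 1 is refused whole. A call with a gripper value outside its range is refused whole. "jaw" is the opening, from -1 (shut) to 1 (fully open), set as the call begins (left out, the last holds). The fingers move at their own pace and stop on an object; "grip_force" is the grip in N (left out, the last holds). Time passes only in rows, so rows that do not move let the fingers close. It gives the time, the measured TCP pose, the force, the opening and the grip force at its end, in the units of the state.
- env.get_state(): the state, without advancing time (a new reading comes with each control period).
- viewer.read_camera(name): name is "scene" or "top" or "wrist"; returns the picture (384x512x3 uint8, red, green, blue); there is no depth.
- viewer.camera_info(name): a dict with "intrinsics" (3x3 intrinsics, pixels), "R" (3x3) and "t" (3): a world point X has camera coordinates R X + t; the wrist camera has in their place "T_tool_cam" (4x4, takes a point from camera to tool coordinates, whose origin is the TCP and whose axes are the flange's). Camera axes: x right, y down, z forward; pixel columns grow to the right and rows downward; lengths in m; the calibration is good to about 2 mm. A picture is of the moment at which its call begins: read the wrist's pose just before it. camera_info takes no time and is no camera call.
- order.hand_in(): hands the job in; it is judged then, once.
Trained networks look in the newest picture that a camera, given by its name, has taken for a name from the list of things; names that differ only in an ending like _2 or _b are one class to them, and where a whole thing is asked for, a point or a joint stands for the part that bears it (a point fixed in the world has none). Each returns a list of dicts, best first, with "score" (0 to 1); they miss things now and then, are a little off and sometimes report something else, mostly with a low value. They report only what shows in the picture. A call takes as long as a camera call. They do not tell look-alikes from the thing itself.
- models.silhouettes(label, camera): "region" (384x512 bool, what is visible of it) and "location" ([column, row] in pixels, amid what is visible of it).
The state is a dict: "clock": time; "joint_pos": joint angles; "qvel": joint speeds; "tau": joint torques, N m; "tcp_pos": TCP position; "orientation": TCP orientation; "wrist_force": force on the tool from outside, world axes, zero at the start; "ft_torque": the same for the moment, N m; "finger_gap": finger opening in m; "grip_force": force on a finger pad.
Only numpy, scipy, OpenCV 4.12 (cv2) and the standard library are available. Lean on these libraries where they do the work, as an engineer would, in place of code of your own. Each camera call takes 0.05 s, during which the arm holds its last target. There are 200 camera calls.

## Working session

There is one attempt and no reset: what is moved stays moved. The work goes in short steps, Python scripts to look and compute and a tool call to move; the robot and the scene stay as the last step left them, time stands still between calls to the robot, and variables do not carry over. Pictures are saved under pics/ and viewed, at most 14 in all, crops included, and the job is handed in when it is done.

Besides the shell and the picture viewer there is one more tool, called after "Emit:" by a JSON object that holds its "op" and its "data". drive_tool: Moves the arm, as the interface text tells. Its arguments: {"type":"object","properties":{"series":{"type":"array"},"jaw":{"type":"number"},"grip_force":{"type":"number"}},"required":["series"]}

```bash
ls; mkdir -p pics; python3 - <<'E'
from workcell import env, viewer
import cv2
for n in ("scene","top"):
    im=viewer.read_camera(n); cv2.imwrite(f"pics/{n}0.png",cv2.resize(im[:,:,::-1],None,fx=1.5,fy=1.5,interpolation=cv2.INTER_CUBIC))
    print(n,{k:v.round(4).tolist() for k,v in viewer.camera_info(n).items()})
print(viewer.camera_info("wrist")); print(env.get_state())
E
```

```text
pics
scene {'intrinsics': [[444.3605, 0.0, 255.5114], [0.0, 444.3605, 189.8223], [0.0, 0.0, 1.0]], 'R': [[0.6695, 0.7427, 0.0129], [0.5034, -0.4408, -0.7432], [-0.5462, 0.5041, -0.669]], 't': [-0.3405, -0.2739, 1.7659]}
top {'intrinsics': [[445.7331, 0.0, 249.0868], [0.0, 445.7331, 192.1506], [0.0, 0.0, 1.0]], 'R': [[0.0034, -0.9999, 0.0141], [-0.9962, -0.0046, -0.0869], [0.0869, -0.0138, -0.9961]], 't': [-0.0598, 0.5809, 1.2129]}
{'intrinsics': array([[315.5923665 ,   0.        , 254.93415119],
       [  0.        , 315.5923665 , 190.17773829],
       [  0.        ,   0.        ,   1.        ]]), 'T_tool_cam': array([[ 4.12809089e-04, -9.59798569e-01, -2.80689396e-01,
         7.21126248e-02],
       [ 9.99999730e-01,  5.67042958e-04, -4.68268644e-04,
        -5.03927397e-04],
       [ 6.08606520e-04, -2.80689127e-01,  9.59798543e-01,
        -1.31919177e-01],
       [ 0.00000000e+00,  0.00000000e+00,  0.00000000e+00,
         1.00000000e+00]])}
{'clock': 0.1, 'joint_pos': array([-1.38459945e+00,  3.13954044e-01,  4.51136783e-02,  1.30359529e+00,
       -2.25992912e-05,  1.43119455e+00]), 'qvel': array([ 4.76918386e-04, -1.57621557e-03,  2.92056711e-03, -4.19932298e-05,
        2.67279976e-04,  4.58340641e-04]), 'tau': array([ 2.14284424e-03, -4.81722021e+01,  2.99246943e+01,  1.26263688e-02,
       -2.75015673e-04, -8.75329889e-07]), 'tcp_pos': array([ 0.18394174, -0.54433536,  0.24149029]), 'orientation': array([-8.19181002e-04,  9.86760886e-01,  1.62179780e-01, -3.03910739e-05]), 'wrist_force': array([ 0.60449125, -0.01782571,  0.51400388]), 'ft_torque': array([-0.0929976 , -0.02332484,  0.04129882]), 'grip_force': 0.0, 'finger_gap': 0.08511982643197008}
```

View pics/top0.png

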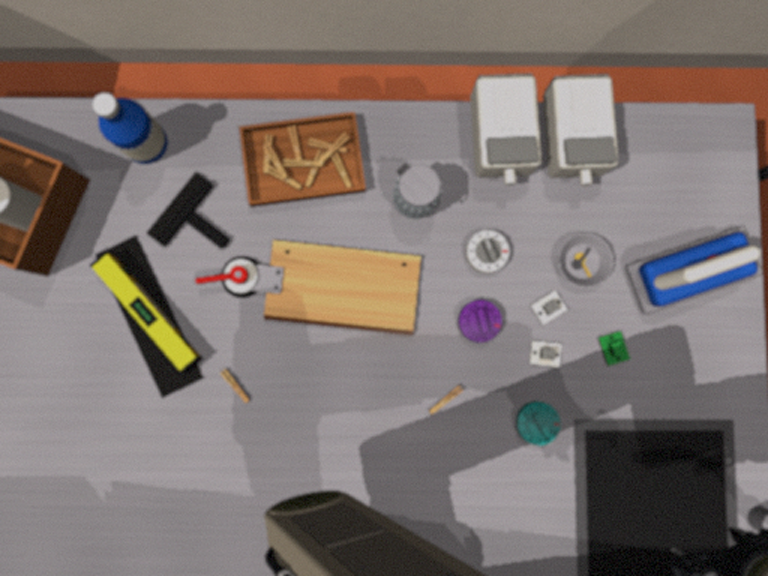

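View pics/scene0.png

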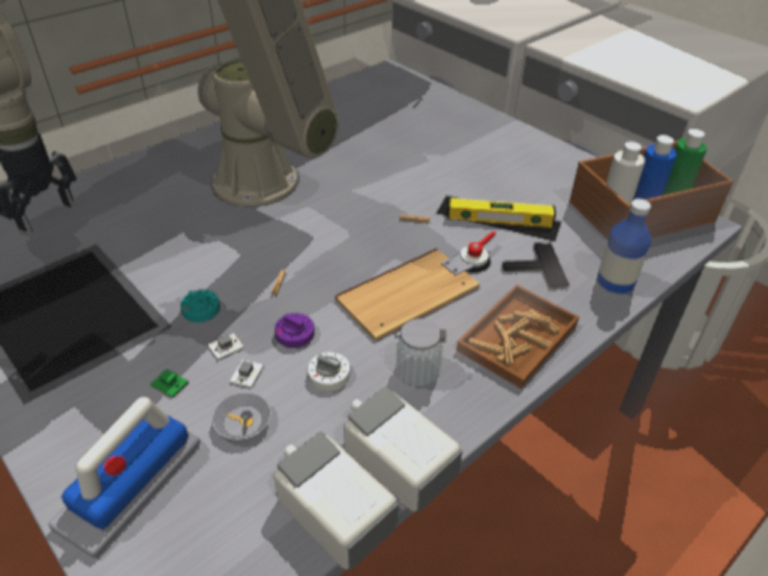

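Candidates (top, original pixels):
- **Timer:** white at (325,167) is the one I want. Purple (320,214) and turquoise (359,282) are look-alikes.
- **Plates:** white at (366,205) and (364,236). Green (409,232) is a look-alike.
- **Other items:** the level is on the left at (97,207) over the mat, and the red lever is at (142,185), close to unlocked.

I'll measure poses by fitting outlines in both views.

```bash
cat > h.py <<'E'
import numpy as np, cv2
from scipy.optimize import minimize
from scipy.spatial.transform import Rotation as Ro
from workcell import env, viewer, models
def caminfo(cam):
    c=viewer.camera_info(cam); K=c["intrinsics"]
    if cam!="wrist": return K,c["R"],c["t"]
    s=env.get_state(); q=s["orientation"]; T=np.eye(4)
    T[:3,:3]=Ro.from_quat([q[1],q[2],q[3],q[0]]).as_matrix(); T[:3,3]=s["tcp_pos"]
    W=np.linalg.inv(T@c["T_tool_cam"]); return K,W[:3,:3],W[:3,3]
def proj(X,C):
    K,R,t=C; p=np.atleast_2d(X)@R.T+t; p=p@K.T; return p[:,:2]/p[:,2:]
def unproj(px,z,C):
    K,R,t=C; d=np.c_[np.atleast_2d(px),np.ones(len(np.atleast_2d(px)))]@np.linalg.inv(K).T@R
    o=-R.T@t; return o+d*((z-o[2])/d[:,2])[:,None]
def box(l,w,z0,z1): return np.array([[sx*l/2,sy*w/2,z] for sx in(-1,1) for sy in(-1,1) for z in(z0,z1)])
def cyl(r,z0,z1): 
    a=np.linspace(0,2*np.pi,32); return np.array([[r*np.cos(t),r*np.sin(t),z] for t in a for z in(z0,z1)])
S=8
def render(parts,p,C):
    m=np.zeros((384*2,512*2),np.uint8); c,s=np.cos(p[2]),np.sin(p[2]); R=np.array([[c,-s,0],[s,c,0],[0,0,1]])
    for P in parts:
        q=proj(P@R.T+[p[0],p[1],0],C); h=cv2.convexHull(((q+.5)*2-.5).astype(np.float32))
        cv2.fillPoly(m,[np.round(h*16).astype(np.int32)],255,cv2.LINE_AA,4)
    return m
def fit(parts,p0,obs,yaws=(0,)):
    """obs: list of (mask, C)"""
    M=[(cv2.resize(m.astype(np.float32),(1024,768),interpolation=cv2.INTER_LINEAR),C) for m,C in obs]
    def cost(p):
        r=0
        for m,C in M:
            k=render(parts,p,C)/255.; r+=1-np.minimum(m,k).sum()/np.maximum(m,k).sum()
        return r/len(M)
    best=None
    for y in yaws:
        q=np.array([p0[0],p0[1],p0[2]+y])
        for st in (.015,.004):
            q=minimize(cost,q,method="Nelder-Mead",options=dict(initial_simplex=q+np.vstack([np.zeros(3),np.diag([st,st,st*15])]),xatol=2e-4,fatol=1e-5)).x
        if best is None or cost(q)<best[1]: best=(q,cost(q))
    return best
PLATE=[box(.044,.056,0,.008),box(.020,.024,.008,.026)]
LEVEL=[box(.26,.038,0,.038)]
def tool():
    s=env.get_state(); q=s["orientation"]; R=Ro.from_quat([q[1],q[2],q[3],q[0]]).as_matrix()
    return s["tcp_pos"],R,s
def go(x,y,z,yaw=None):
    """print shift in tool shares to (x,y,z) and turn (share) so tool x-axis yaw -> yaw (mod pi), shift first then turn"""
    p,R,s=tool(); d=R.T@(np.array([x,y,z])-p)/.12
    cur=np.arctan2(R[1,0],R[0,0])
    out="clk %.1f d(tool x,y,z share)=%s norm_mm=%.0f"%(s["clock"],d.round(3),np.linalg.norm(d)*120)
    if yaw is not None:
        t=-(yaw-cur); t=(t+np.pi/2)%np.pi-np.pi/2
        out+=" turn z share %.4f (alt %.4f) j6 %.2f"%(t/np.pi,t/np.pi-np.sign(t),s["joint_pos"][5])
    print(out)
E
python3 - <<'E'
from h import *
names=["board","lever","level","mat","plate1","timer_base","timer","jar","key_dish","scraper"]
for cam in("top","scene"):
    viewer.read_camera(cam); C=caminfo(cam)
    for n in names:
        r=models.silhouettes(n,cam)
        np.savez_compressed(f"m_{cam}_{n}.npz",*[x["region"] for x in r])
        print(cam,n,[(round(x["score"],2),np.round(x["location"]).tolist(),int(x["region"].sum()),unproj(x["location"],.01,C)[0][:2].round(3).tolist()) for x in r])
E
```

```text
top board [(0.82, [226.0, 187.0], 6145, [0.596, 0.008])]
top lever [(0.59, [154.0, 186.0], 238, [0.598, 0.21])]
top level [(0.73, [96.0, 209.0], 1670, [0.533, 0.369])]
top mat [(0.61, [97.0, 216.0], 1771, [0.515, 0.367]), (0.46, [365.0, 207.0], 317, [0.542, -0.385])]
top plate1 [(0.8, [408.0, 233.0], 330, [0.471, -0.505]), (0.76, [363.0, 239.0], 311, [0.453, -0.378]), (0.53, [364.0, 208.0], 327, [0.539, -0.381])]
top timer_base [(0.67, [321.0, 213.0], 644, [0.524, -0.259]), (0.66, [324.0, 169.0], 657, [0.648, -0.269]), (0.6, [361.0, 286.0], 677, [0.322, -0.369])]
top timer [(0.79, [328.0, 170.0], 227, [0.645, -0.282]), (0.64, [320.0, 212.0], 232, [0.527, -0.258]), (0.51, [359.0, 280.0], 237, [0.339, -0.364])]
top jar [(0.84, [282.0, 126.0], 947, [0.772, -0.152])]
top key_dish [(0.68, [392.0, 174.0], 1074, [0.635, -0.464])]
top scraper [(0.6, [124.0, 146.0], 1128, [0.713, 0.298])]
scene board [(0.62, [276.0, 195.0], 3422, [0.598, 0.007])]
scene lever []
scene level [(0.72, [165.0, 245.0], 236, [0.542, -0.378]), (0.63, [333.0, 140.0], 1008, [0.522, 0.378])]
scene mat [(0.97, [348.0, 151.0], 347, [0.6, 0.372])]
scene plate1 [(0.55, [166.0, 247.0], 238, [0.55, -0.382]), (0.55, [113.0, 256.0], 271, [0.479, -0.51]), (0.48, [150.0, 230.0], 242, [0.464, -0.381])]
scene timer_base [(0.73, [219.0, 246.0], 595, [0.647, -0.267]), (0.73, [196.0, 219.0], 502, [0.517, -0.249]), (0.56, [129.0, 204.0], 503, [0.325, -0.37])]
scene timer [(0.67, [222.0, 242.0], 207, [0.638, -0.248]), (0.66, [194.0, 214.0], 164, [0.493, -0.242]), (0.52, [133.0, 198.0], 140, [0.309, -0.347])]
scene jar [(0.78, [278.0, 230.0], 1207, [0.714, -0.095])]
scene key_dish [(0.28, [274.0, 194.0], 3167, [0.591, 0.008])]
scene scraper [(0.8, [368.0, 178.0], 596, [0.743, 0.3])]
```

```bash
cat > meas.py <<'E'
from h import *
def near(n,xy,cams=("top","scene"),tol=.05):
    out=[]
    for cam in cams:
        C=caminfo(cam); best=None
        z=np.load(f"m_{cam}_{n}.npz")
        for k in z.files:
            m=z[k]; 
            if not m.any(): continue
            c=unproj(np.argwhere(m)[:,::-1].mean(0),.01,C)[0][:2]; d=np.hypot(*(c-xy))
            if d<tol and (best is None or d<best[0]): best=(d,m)
        if best: out.append((best[1],C))
    return out
E
python3 - <<'E'
from meas import *
def rep(n,r): print(n,r[0].round(4).tolist(),"deg %.1f"%np.degrees(r[0][2]),"cost %.3f"%r[1])
B=[box(.15,.28,0,.014)]
for cams in (("top",),("scene",),("top","scene")):
    rep("board",fit(B,[.596,.0,0.05],near("board",[.596,.008],cams)))
    rep("level",fit(LEVEL,[.53,.37,.9],near("level",[.53,.37],cams),(0,.4,-.4)))
    rep("pA",fit(PLATE,[.54,-.38,0],near("plate1",[.54,-.38],cams,.03),(0,.4,.8,1.2,1.57,-.4)))
    rep("pB",fit(PLATE,[.453,-.38,0],near("plate1",[.453,-.38],cams,.03),(0,.4,.8,1.2,1.57,-.4)))
    rep("timer",fit([cyl(.04,0,.024),cyl(.024,.024,.03)],[.647,-.268,0],near("timer_base",[.647,-.268],cams)))
    rep("timerbar",fit([box(.044,.012,.03,.046)],[.640,-.265,0],near("timer",[.64,-.265],cams,.06),(0,.8,1.57,2.4)))
    rep("foot",(np.zeros(3),0)) if 0 else None
# lever + foot red pixels
im=viewer.read_camera("top"); C=caminfo("top")
hsv=cv2.cvtColor(im,cv2.COLOR_RGB2HSV); red=((hsv[...,0]<8)|(hsv[...,0]>172))&(hsv[...,1]>150)&(hsv[...,2]>90)
red[:150]=0; red[220:]=0; red[:,:110]=0; red[:,200:]=0
P=unproj(np.argwhere(red)[:,::-1].astype(float),.04,C)[:,:2]
print("red",len(P)); c=P.mean(0); u,s,v=np.linalg.svd(P-c); pr=(P-c)@v[0]; print(c,v[0],c+v[0]*pr.min(),c+v[0]*pr.max())
cv2.imwrite("pics/crop1.png",cv2.resize(im[150:260,40:440,::-1],None,fx=2,fy=2,interpolation=cv2.INTER_CUBIC))
E
```

```text
board [0.5837, 0.0013, -0.1035] deg -5.9 cost 0.143
level [0.535, 0.3604, 0.7223] deg 41.4 cost 0.046
pA [0.5481, -0.3889, 0.5713] deg 32.7 cost 0.075
pB [0.4616, -0.3812, -0.0668] deg -3.8 cost 0.106
timer [0.6525, -0.2709, 0.0556] deg 3.2 cost 0.060
timerbar [0.6503, -0.2696, 1.549] deg 88.8 cost 0.554
board [0.5819, 0.0048, -0.1023] deg -5.9 cost 0.145
level [0.532, 0.367, 0.7359] deg 42.2 cost 0.064
pA [0.5447, -0.3846, 0.5927] deg 34.0 cost 0.182
pB [0.4589, -0.3774, -0.084] deg -4.8 cost 0.126
timer [0.6484, -0.2687, -0.0065] deg -0.4 cost 0.088
timerbar [0.6551, -0.271, 3.656] deg 209.5 cost 0.381
board [0.583, 0.0023, -0.1038] deg -5.9 cost 0.148
level [0.5348, 0.3608, 0.7142] deg 40.9 cost 0.082
pA [0.5479, -0.3884, 0.5571] deg 31.9 cost 0.148
pB [0.4605, -0.3793, -0.1115] deg -6.4 cost 0.148
timer [0.6513, -0.2703, 0.0883] deg 5.1 cost 0.083
timerbar [0.6536, -0.2695, 3.4624] deg 198.4 cost 0.475
red 147
[0.60105073 0.21374033] [ 0.14356113 -0.98964145] [0.593424   0.26631535] [0.6065352  0.17593299]
```

```bash
python3 - <<'E'
from meas import *
im=viewer.read_camera("top"); a=im[140:220,290:420,::-1]; b=im[150:270,50:180,::-1]
A=cv2.resize(a,(780,480),interpolation=cv2.INTER_CUBIC)
cv2.imwrite("pics/cropt.png",A)
C=caminfo("top")
# mat fit, dark pixels
hsv=cv2.cvtColor(im,cv2.COLOR_RGB2HSV); d=hsv[...,2]<60
d[:155]=0;d[270:]=0;d[:,:55]=0;d[:,140:]=0
m0=np.load("m_top_level.npz")["arr_0"]|d
m0=cv2.morphologyEx(m0.astype(np.uint8),cv2.MORPH_OPEN,np.ones((3,3)))>0
L=np.array([.53,.37,.9])
n,lab,st,_=cv2.connectedComponentsWithStats(m0.astype(np.uint8)); k=1+st[1:,4].argmax(); m0=lab==k
print(m0.sum())
lev=np.load("m_top_level.npz")["arr_0"]
r=fit([box(.30,.085,0,.002),],[.515,.367,1.0],[(m0,C)],(0,.2,-.2,.4)); print("mat",r)
r=fit([box(.30,.085,0,.002),],[.515,.367,1.0],[(np.load("m_top_mat.npz")["arr_0"]|lev,C)],(0,.2,-.2,.4)); print("mat",r)
E
```

```text
3087
mat (array([0.53184996, 0.36439983, 0.49738099]), np.float64(0.11726629113938414))
mat (array([0.52988954, 0.36326902, 0.47743015]), np.float64(0.06165600777369973))
```

```bash
python3 - <<'E'
from meas import *
im=viewer.read_camera("top").copy(); C=caminfo("top")
big=cv2.resize(im[:,:,::-1],None,fx=4,fy=4,interpolation=cv2.INTER_CUBIC)
def draw(P,p,col):
    c,s=np.cos(p[2]),np.sin(p[2]); P=np.array(P)
    Q=np.c_[P[:,0]*c-P[:,1]*s+p[0],P[:,0]*s+P[:,1]*c+p[1],P[:,2]]
    cv2.polylines(big,[np.round((proj(Q,C)+.5)*4-.5).astype(np.int32)],True,col,1)
def rect(l,w,z): return [[-l/2,-w/2,z],[l/2,-w/2,z],[l/2,w/2,z],[-l/2,w/2,z]]
bp=[.583,.002,-.1037]
draw(rect(.15,.28,.014),bp,(255,0,0)); draw(rect(.15,.28,0),bp,(255,255,0))
draw([[.04*np.cos(a),.19+.04*np.sin(a),.024] for a in np.linspace(0,6.28,30)],bp,(255,0,0))
draw(rect(.3,.085,.002),[.531,.364,.487],(0,0,255)); draw(rect(.26,.038,.038),[.5348,.361,.72],(255,0,0))
b=big[560:1080,230:1160]; cv2.imwrite("pics/ovl.png",cv2.resize(b,None,fx=.85,fy=.85,interpolation=cv2.INTER_AREA))
draw([[.024*np.cos(a),.024*np.sin(a),.03] for a in np.linspace(0,6.28,30)],[.652,-.2705,0],(255,0,0))
draw(rect(.044,.056,.008),[.548,-.3885,.567],(255,0,0));draw(rect(.044,.056,.008),[.461,-.380,-.08],(255,0,0))
b=big[580:1040,1200:1720]; cv2.imwrite("pics/ovl2.png",cv2.resize(b,None,fx=1.3,fy=1.3))
E
```

```text
(no output)
```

View pics/ovl.png

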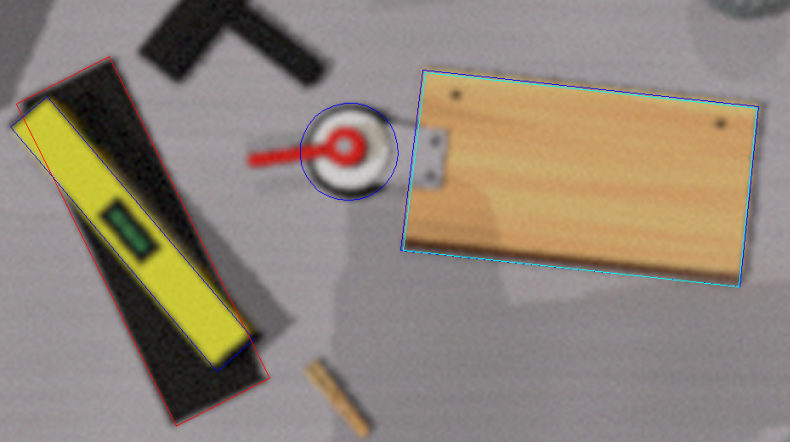

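View pics/ovl2.png

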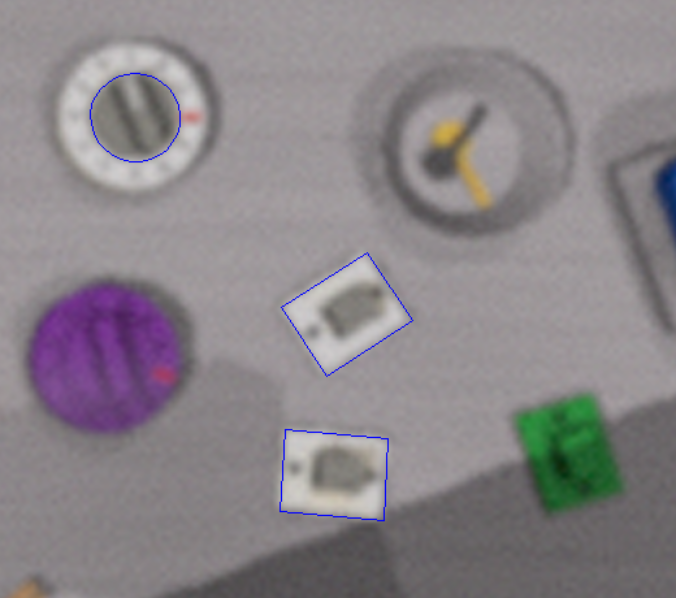

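Overlays (blue/red) sit on the board, level, mat and both white plates. The timer's red tick points towards −y, and its bar points up-left in the picture. First the lever: grip it and turn it.

```bash
python3 - <<'E'
from h import *
go(.595,.2555,.20,np.radians(97))
E
```

```text
clk 1.4 d(tool x,y,z share)=[ 5.379 -5.222  0.352] norm_mm=901 turn z share -0.4352 (alt 0.5648) j6 1.43
```

Emit:
{"op": "drive_tool", "data": {"series": [[[0.336, -0.326, 0.022, 0, 0, 0], [0.336, -0.326, 0.022, 0, 0, 0], [0.336, -0.326, 0.022, 0, 0, 0], [0.336, -0.326, 0.022, 0, 0, 0], [0.336, -0.326, 0.022, 0, 0, 0], [0.336, -0.326, 0.022, 0, 0, 0], [0.336, -0.326, 0.022, 0, 0, 0], [0.336, -0.326, 0.022, 0, 0, 0], [0.336, -0.326, 0.022, 0, 0, 0], [0.336, -0.326, 0.022, 0, 0, 0], [0.336, -0.326, 0.022, 0, 0, 0], [0.336, -0.326, 0.022, 0, 0, 0], [0.336, -0.326, 0.022, 0, 0, 0], [0.336, -0.326, 0.022, 0, 0, 0], [0.336, -0.326, 0.022, 0, 0, 0], [0.336, -0.326, 0.022, 0, 0, 0]]], "jaw": -0.2}}

```text
clock: 3.35
tcp_pos: [0.5956, 0.2565, 0.2]
orientation: [0.0, 0.987, 0.162, 0.0]
wrist_force: [0.8, 0.0, 0.3]
finger_gap: 0.0341
grip_force: 0.0
```

Emit:
{"op": "drive_tool", "data": {"series": [[[0, 0, 0, 0, 0, -0.0544], [0, 0, 0, 0, 0, -0.0544], [0, 0, 0, 0, 0, -0.0544], [0, 0, 0, 0, 0, -0.0544], [0, 0, 0, 0, 0, -0.0544], [0, 0, 0, 0, 0, -0.0544], [0, 0, 0, 0, 0, -0.0544], [0, 0, 0, 0, 0, -0.0544], [0, 0, 0, 0, 0, 0], [0, 0, 0, 0, 0, 0]]]}}

```text
clock: 4.6
tcp_pos: [0.5949, 0.2547, 0.2]
orientation: [0.0, 0.664, 0.748, -0.0]
wrist_force: [0.6, -0.0, -0.3]
finger_gap: 0.0341
grip_force: 0.0
```

```bash
python3 - <<'E'
from h import *
C=caminfo("wrist"); im=viewer.read_camera("wrist"); cv2.imwrite("pics/w1.png",im[:,:,::-1])
hsv=cv2.cvtColor(im,cv2.COLOR_RGB2HSV); red=((hsv[...,0]<8)|(hsv[...,0]>172))&(hsv[...,1]>150)&(hsv[...,2]>80)
n,lab,st,ce=cv2.connectedComponentsWithStats(red.astype(np.uint8)); k=1+st[1:,4].argmax(); print(st[k],ce[k])
P=unproj(np.argwhere(lab==k)[:,::-1].astype(float),.043,C)[:,:2]
ax=np.array([.6027,.191]); r=np.hypot(*(P-ax).T); Q=P[(r>.03)&(r<.075)].mean(0); d=Q-ax; print("r max",r.max(),"lever yaw",np.degrees(np.arctan2(d[1],d[0])))
far=P[r>.055]; near=P[(r>.022)&(r<.04)]; d=far.mean(0)-near.mean(0); print("yaw2",np.degrees(np.arctan2(d[1],d[0])), far.mean(0))
q=P[r<.022].mean(0); print("hub",q)
d=d/np.hypot(*d); g=far.mean(0)+d*(.062-np.hypot(*(far.mean(0)-ax)))
go(*g,.036,np.arctan2(d[1],d[0])); print(env.get_state()["finger_gap"],env.get_state()["tcp_pos"])
E
```

```text
[ 240  159   33   95 1360] [255.25       213.42352941]
r max 0.08193603232240422 lever yaw 96.59922575193708
yaw2 98.3663333987568 [0.59443209 0.25876554]
hub [0.60375682 0.19392619]
clk 4.7 d(tool x,y,z share)=[-0.018  0.002  1.366] norm_mm=164 turn z share -0.0083 (alt 0.9917) j6 1.73
0.03381369841686845 [0.5948764  0.25467914 0.19997275]
```

View pics/w1.png

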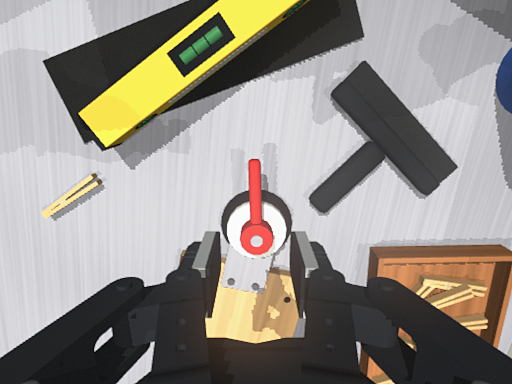

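Wrist view: the red lever runs from its hub (257,240) to its tip (255,162), between the open fingers. Descend, grip and swing.

Emit:
{"op": "drive_tool", "data": {"series": [[[-0.02, 0, 0.358, 0, 0, 0], [0, 0, 0.358, 0, 0, 0], [0, 0, 0.358, 0, 0, 0], [0, 0, 0.358, 0, 0, 0], [0, 0, 0, 0, 0, 0]]]}}

```text
clock: 5.28
tcp_pos: [0.5919, 0.2513, 0.0244]
orientation: [-0.002, 0.663, 0.749, -0.003]
wrist_force: [-0.5, -1.4, 0.8]
finger_gap: 0.0343
grip_force: 0.0
```

Emit:
{"op": "drive_tool", "data": {"series": [[[0, 0, 0, 0, 0, 0], [0, 0, 0, 0, 0, 0], [0, 0, 0, 0, 0, 0], [0, 0, 0, 0, 0, 0], [0, 0, 0, 0, 0, 0]]], "jaw": -1, "grip_force": 25}}

```text
clock: 5.9
tcp_pos: [0.5964, 0.2528, 0.03]
orientation: [0.001, 0.663, 0.749, 0.001]
wrist_force: [-1.2, 0.3, 6.4]
finger_gap: 0.0112
grip_force: 31.1
```

Emit:
{"op": "drive_tool", "data": {"series": [[[-0.0034, -0.06, 0, 0, 0, -0.0361], [-0.0034, -0.06, 0, 0, 0, -0.0361], [-0.0034, -0.06, 0, 0, 0, -0.0361], [-0.0034, -0.06, 0, 0, 0, -0.0361], [-0.0034, -0.06, 0, 0, 0, -0.0361], [-0.0034, -0.06, 0, 0, 0, -0.0361]]]}}

```text
clock: 6.65
tcp_pos: [0.5591, 0.2341, 0.03]
orientation: [0.002, 0.373, 0.928, 0.002]
wrist_force: [2.6, 2.3, 4.4]
finger_gap: 0.0111
grip_force: 30.9
```

Emit:
{"op": "drive_tool", "data": {"series": [[[-0.0034, -0.06, 0, 0, 0, -0.0361], [-0.0034, -0.06, 0, 0, 0, -0.0361], [-0.0034, -0.06, 0, 0, 0, -0.0361], [-0.0034, -0.06, 0, 0, 0, -0.0361], [-0.0034, -0.06, 0, 0, 0, -0.0361], [-0.0034, -0.06, 0, 0, 0, -0.0361], [0, 0, 0, 0, 0, 0]]]}}

```text
clock: 7.52
tcp_pos: [0.5422, 0.1971, 0.03]
orientation: [0.003, 0.043, 0.999, 0.003]
wrist_force: [2.4, 8.4, 2.6]
finger_gap: 0.0116
grip_force: 30.7
```

Emit:
{"op": "drive_tool", "data": {"series": [[[0, -0.02, 0, 0, 0, -0.008], [0, 0, 0, 0, 0, 0]]]}}

```text
clock: 7.78
tcp_pos: [0.5421, 0.1966, 0.0301]
orientation: [0.003, 0.031, 1.0, 0.005]
wrist_force: [3.2, 14.4, 2.3]
finger_gap: 0.0115
grip_force: 35.7
```

Emit:
{"op": "drive_tool", "data": {"series": [[[0, 0, 0, 0, 0, 0], [0, 0, 0, 0, 0, 0], [0, 0, -0.2, 0, 0, 0], [0, 0, -0.4, 0, 0, 0], [0, 0, -0.4, 0, 0, 0], [0, 0, -0.4, 0, 0, 0], [0, 0, 0, 0, 0, 0]]], "jaw": -0.4}}

```text
clock: 8.65
tcp_pos: [0.5418, 0.1924, 0.2006]
orientation: [0.004, 0.031, 0.999, 0.001]
wrist_force: [-0.1, 0.3, -0.4]
finger_gap: 0.0255
grip_force: 0.0
```

```bash
python3 - <<'E'
from h import *
C=caminfo("wrist"); im=viewer.read_camera("wrist"); cv2.imwrite("pics/w2.png",im[:,:,::-1])
hsv=cv2.cvtColor(im,cv2.COLOR_RGB2HSV); red=((hsv[...,0]<8)|(hsv[...,0]>172))&(hsv[...,1]>150)&(hsv[...,2]>80)
n,lab,st,ce=cv2.connectedComponentsWithStats(red.astype(np.uint8)); k=1+st[1:,4].argmax()
P=unproj(np.argwhere(lab==k)[:,::-1].astype(float),.043,C)[:,:2]
ax=np.array([.603,.193]); r=np.hypot(*(P-ax).T); 
far=P[r>.055]; near=P[(r>.022)&(r<.04)]; d=far.mean(0)-near.mean(0); print("yaw2",np.degrees(np.arctan2(d[1],d[0])), far.mean(0),"hub",P[r<.022].mean(0),"tip",P[r.argmax()])
viewer.read_camera("top"); C2=caminfo("top"); L=models.silhouettes("level","top"); print([(x["score"],x["location"]) for x in L])
f=fit(LEVEL,[.5348,.361,.72],[(L[0]["region"],C2)]); print(f)
g=f[0]; go(g[0],g[1],.25,g[2]+np.pi/2); go(g[0],g[1],.25,g[2])
print(env.get_state()["tcp_pos"])
E
```

```text
yaw2 174.32743810997266 [0.53629005 0.19914404] hub [0.6013923  0.19298579] tip [0.52443688 0.20311728]
[(0.45, [124.9, 239.6]), (0.31, [279.8, 127.6])]
(array([0.52770717, 0.36099476, 0.79012908]), np.float64(0.8878095721094141))
clk 8.8 d(tool x,y,z share)=[ 0.181  1.4   -0.457] norm_mm=178 turn z share 0.2285 (alt -0.7715) j6 0.26
clk 8.8 d(tool x,y,z share)=[ 0.181  1.4   -0.457] norm_mm=178 turn z share -0.2715 (alt 0.7285) j6 0.26
[0.53871412 0.19191571 0.19523636]
```

Lever reads 174.3°, which is the locked stop. Next, the level.

Emit:
{"op": "drive_tool", "data": {"series": [[[0.036, 0.35, -0.083, 0, 0, 0], [0.036, 0.35, -0.083, 0, 0, 0], [0.036, 0.35, -0.083, 0, 0, 0], [0.036, 0.35, -0.083, 0, 0, 0], [0, 0, 0, 0, 0, -0.0497], [0, 0, 0, 0, 0, -0.0497], [0, 0, 0, 0, 0, -0.0497], [0, 0, 0, 0, 0, -0.0497], [0, 0, 0, 0, 0, -0.0497], [0, 0, 0, 0, 0, 0], [0, 0, 0, 0, 0, 0]]], "jaw": 0.5}}

```text
clock: 10.18
tcp_pos: [0.5322, 0.3608, 0.2347]
orientation: [-0.001, -0.35, 0.937, -0.0]
wrist_force: [1.2, -0.3, 0.3]
finger_gap: 0.0642
grip_force: 0.0
```

```bash
cat >> h.py <<'E'
def level_wrist(name=None):
    """yellow top face seen by wrist -> edges at z=.038, centre line"""
    C=caminfo("wrist"); im=viewer.read_camera("wrist")
    if name: cv2.imwrite(f"pics/{name}.png",im[:,:,::-1])
    hsv=cv2.cvtColor(im,cv2.COLOR_RGB2HSV); m=(hsv[...,0]>22)&(hsv[...,0]<36)&(hsv[...,1]>140)&(hsv[...,2]>60)
    m=cv2.morphologyEx(m.astype(np.uint8),cv2.MORPH_OPEN,np.ones((3,3)))
    n,lab,st,ce=cv2.connectedComponentsWithStats(m); 
    P=unproj(np.argwhere(m>0)[:,::-1].astype(float),.038,C)[:,:2]
    (c,sz,a)=cv2.minAreaRect(P.astype(np.float32)*1000)
    print("yellow",len(P),"rect c",np.round(c,1),"size",np.round(sz,1),"ang",round(a,1)); return P
E
python3 - <<'E'
from h import *
P=level_wrist("w3"); p,R,s=tool(); print(p)
x=R[:2,0]; 
q=(P-p[:2])@R[:2,:2]  # tool x,y
print("tool yaw",np.degrees(np.arctan2(*x[::-1])))
for a in np.arange(-.14,.15,.03):
    k=abs(q[:,0]-a)<.008
    if k.sum()>20: print(round(a,3),q[k,1].min().round(4),q[k,1].max().round(4),k.sum())
print(q[:,0].min(),q[:,0].max())
E
```

```text
yellow 7316 rect c [536.1 364. ] size [251.9  38.3] ang 41.7
[0.53230627 0.36085889 0.23506941]
tool yaw -138.97274476083686
-0.11 -0.0181 0.0192 391
-0.08 -0.0177 0.0199 440
-0.05 -0.0184 0.0195 490
-0.02 -0.019 0.019 194
0.01 -0.0194 0.0186 216
0.04 -0.0191 0.0181 578
0.07 -0.0196 0.0177 646
0.1 -0.02 0.0172 702
-0.13066439989885803 0.12116006622232713
```

View pics/w3.png

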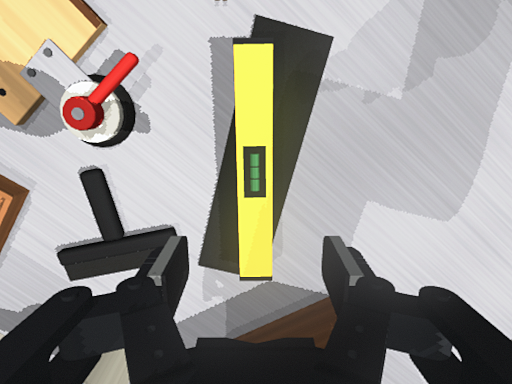

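Wrist view: the level lies centred under the tool (vial at 255,170), with mat visible on both sides and the scraper clear to the left. Grasp and lift.

Emit:
{"op": "drive_tool", "data": {"series": [[[-0.04, 0, 0.4, 0, 0, 0], [0, 0, 0.4, 0, 0, 0], [0, 0, 0.4, 0, 0, 0], [0, 0, 0.4, 0, 0, 0], [0, 0, 0.108, 0, 0, 0], [0, 0, 0, 0, 0, 0]]]}}

```text
clock: 10.98
tcp_pos: [0.536, 0.3641, 0.0309]
orientation: [-0.001, -0.351, 0.936, -0.0]
wrist_force: [0.1, -0.1, 0.7]
finger_gap: 0.0639
grip_force: 0.0
```

Emit:
{"op": "drive_tool", "data": {"series": [[[0, 0, 0, 0, 0, 0], [0, 0, 0, 0, 0, 0], [0, 0, 0, 0, 0, 0], [0, 0, 0, 0, 0, 0], [0, 0, 0, 0, 0, 0], [0, 0, 0, 0, 0, 0]]], "jaw": -1, "grip_force": 70}}

```text
clock: 11.72
tcp_pos: [0.5381, 0.365, 0.034]
orientation: [0.002, -0.351, 0.936, 0.0]
wrist_force: [-0.1, -1.1, 5.3]
finger_gap: 0.0363
grip_force: 73.6
```

```bash
python3 - <<'E'
from h import *
b=np.array([.583,.002]); y=-.1037; R=np.array([[np.cos(y),-np.sin(y)],[np.sin(y),np.cos(y)]])
p,_,s=tool(); print(p,s["finger_gap"],s["grip_force"])
for bx in (-.094,-.102): print(bx,b+R@[bx,0])
t=b+R@[-.102,0]; go(*t,p[2]+.15,y+np.pi/2)
E
```

```text
[0.53809272 0.36502476 0.03395031] 0.03629057994057577 73.55864524841309
-0.094 [0.48950497 0.01173034]
-0.102 [0.48154795 0.01255845]
clk 11.7 d(tool x,y,z share)=[ 2.281 -1.904 -1.258] norm_mm=387 turn z share -0.2385 (alt 0.7615) j6 -0.25
```

Emit:
{"op": "drive_tool", "data": {"series": [[[0, 0, -0.2, 0, 0, 0], [0, 0, -0.3, 0, 0, 0], [0.285, -0.238, 0, 0, 0, 0], [0.285, -0.238, 0, 0, 0, 0], [0.285, -0.238, 0, 0, 0, 0], [0.285, -0.238, 0, 0, 0, 0], [0.285, -0.238, 0, 0, 0, 0], [0.285, -0.238, 0, 0, 0, 0], [0.285, -0.238, 0, 0, 0, 0], [0.285, -0.238, 0, 0, 0, 0], [0, 0, 0, 0, 0, -0.0477], [0, 0, 0, 0, 0, -0.0477], [0, 0, 0, 0, 0, -0.0477], [0, 0, 0, 0, 0, -0.0477], [0, 0, 0, 0, 0, -0.0477], [0, 0, 0, 0, 0, 0], [0, 0, 0, 0, 0, 0]]]}}

```text
clock: 13.85
tcp_pos: [0.4805, 0.0122, 0.0913]
orientation: [0.0, -0.669, 0.744, -0.0]
wrist_force: [1.1, 0.0, -5.1]
finger_gap: 0.0362
grip_force: 76.6
```

```bash
python3 - <<'E'
from h import *
im=viewer.read_camera("scene"); a=im; 
w=viewer.read_camera("wrist"); cv2.imwrite("pics/w4.png",np.hstack([w,im[100:484]])[:,:,::-1] if 0 else w[:,:,::-1])
C=caminfo("wrist"); p,R,s=tool(); print(p,s["finger_gap"],s["grip_force"],s["clock"])
# board front dark edge seen by wrist: sample profiles across board x in world at z=.014
b=np.array([.583,.002]); y=-.1037; Rb=np.array([[np.cos(y),-np.sin(y)],[np.sin(y),np.cos(y)]])
hsv=cv2.cvtColor(w,cv2.COLOR_RGB2HSV)
for by in (-.125,-.11,-.09,-.07,.06,.08,.09,.1,.11,.125):
    row=[]
    for bx in np.arange(-.08,-.04,.001):
        X=np.r_[b+Rb@[bx,by],.014]; u=proj(X,C)[0].round().astype(int)
        row.append(tuple(w[u[1],u[0]]) if 0<=u[0]<512 and 0<=u[1]<384 else None)
    print(by,[None if r is None else int(sum(map(int,r))//3) for r in row][::2])
E
```

```text
[0.48049654 0.01217666 0.09119893] 0.03585231100795941 76.56355619430542 13.95
-0.125 [188, 187, 188, 188, 187, 37, 51, 44, 140, 142, 140, 137, 134, 133, 133, 142, 144, 141, 136, 133]
-0.11 [188, 178, 153, 152, 149, 88, 41, 37, 121, 126, 134, 138, 135, 133, 135, 144, 146, 142, 136, 135]
-0.09 [153, 153, 153, 154, 141, 30, 42, 38, 116, 118, 115, 112, 110, 108, 137, 142, 145, 142, 137, 133]
-0.07 [154, 154, 153, 148, 147, 40, 40, 32, 117, 116, 112, 110, 108, 108, 200, 201, 138, 141, 136, 133]
0.06 [181, 181, 181, 184, 22, 40, 39, 57, 62, 32, 35, 38, 37, 36, 39, 38, 45, 50, 50, 43]
0.08 [178, 177, 177, 179, 127, 49, 39, 42, 54, 36, 36, 36, 35, 35, 33, 33, 33, 30, 30, 29]
0.09 [178, 177, 178, 179, 137, 47, 49, 45, 47, 134, 34, 32, 34, 33, 32, 32, 31, 29, 31, 30]
0.1 [177, 177, 177, 178, 121, 54, 70, 61, 177, 153, 31, 31, 33, 31, 33, 30, 30, 28, 32, 31]
0.11 [178, 177, 178, 179, 134, 66, 68, 71, 182, 72, 30, 29, 30, 29, 29, 26, 28, 26, 24, 23]
0.125 [31, 30, 31, 29, 30, 30, 27, 26, 26, 27, 30, 25, 25, 25, 25, 24, 22, 23, 28, 29]
```

View pics/w4.png

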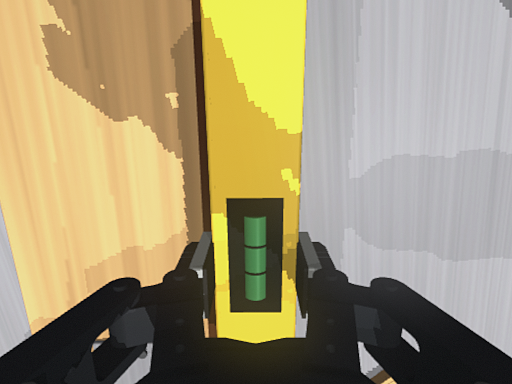

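Level held level and parallel; the board's dark band is on its left in the view. Lower it, then slide it to contact with the edge.

Emit:
{"op": "drive_tool", "data": {"series": [[[0, 0, 0.25, 0, 0, 0], [0, 0, 0.15, 0, 0, 0], [0, 0, 0.08, 0, 0, 0], [0, 0, 0.01, 0, 0, 0], [0, 0, 0, 0, 0, 0]]]}}

```text
clock: 14.58
tcp_pos: [0.481, 0.0121, 0.0327]
orientation: [0.0, -0.67, 0.743, -0.0]
wrist_force: [0.2, 0.2, -4.2]
finger_gap: 0.0366
grip_force: 76.8
```

Emit:
{"op": "drive_tool", "data": {"series": [[[0, -0.02, 0, 0, 0, 0], [0, -0.02, 0, 0, 0, 0], [0, -0.02, 0, 0, 0, 0], [0, 0, 0, 0, 0, 0]]]}}

```text
clock: 15.08
tcp_pos: [0.4881, 0.0113, 0.0324]
orientation: [0.0, -0.67, 0.743, -0.0]
wrist_force: [0.9, 1.0, -5.1]
finger_gap: 0.0365
grip_force: 76.7
```

Emit:
{"op": "drive_tool", "data": {"series": [[[0, 0, 0.012, 0, 0, 0], [0, 0, 0, 0, 0, 0]]]}}

```text
clock: 15.32
tcp_pos: [0.488, 0.0113, 0.032]
orientation: [0.0, -0.67, 0.743, -0.0]
wrist_force: [-2.2, -0.1, 6.0]
finger_gap: 0.0361
grip_force: 78.1
```

Emit:
{"op": "drive_tool", "data": {"series": [[[0, -0.014, 0, 0, 0, 0], [0, -0.014, 0, 0, 0, 0], [0, 0, 0, 0, 0, 0]]]}}

```text
clock: 15.7
tcp_pos: [0.4882, 0.0113, 0.032]
orientation: [-0.002, -0.67, 0.743, 0.001]
wrist_force: [-11.1, -0.2, 17.2]
finger_gap: 0.0364
grip_force: 79.3
```

Emit:
{"op": "drive_tool", "data": {"series": [[[0, 0, 0, 0, 0, 0], [0, 0, 0, 0, 0, 0], [0, 0, 0, 0, 0, 0], [0, 0, 0, 0, 0, 0], [0, 0, -0.3, 0, 0, 0], [0, 0, -0.4, 0, 0, 0], [0, 0, -0.4, 0, 0, 0], [0, 0, -0.4, 0, 0, 0], [0, 0, -0.4, 0, 0, 0], [0, 0, 0, 0, 0, 0], [0, 0, 0, 0, 0, 0]]], "jaw": 0.3}}

```text
clock: 17.08
tcp_pos: [0.4908, 0.0111, 0.2582]
orientation: [-0.0, -0.67, 0.743, 0.0]
wrist_force: [-0.9, 0.0, -0.2]
finger_gap: 0.0555
grip_force: 0.0
```

```bash
python3 - <<'E'
from h import *
P=level_wrist("w5"); p,R,s=tool(); print(p,s["clock"])
b=np.array([.583,.002]); y=-.1037; Rb=np.array([[np.cos(y),-np.sin(y)],[np.sin(y),np.cos(y)]])
q=(P-b)@Rb; print("along",q[:,1].min(),q[:,1].max())
for a in np.arange(-.12,.13,.03):
    k=abs(q[:,1]-a)<.006
    if k.sum()>20: print(round(a,3),q[k,0].min().round(4),q[k,0].max().round(4))
w=cv2.imread("pics/w5.png"); C=caminfo("wrist")
for by in np.arange(-.135,.136,.03):
    v=[]
    for bx in np.arange(-.085,-.05,.001):
        u=proj(np.r_[b+Rb@[bx,by],.014],C)[0].round().astype(int)
        v.append(int(w[u[1],u[0]].mean()) if 0<=u[0]<512 and 0<=u[1]<384 else -1)
    print(round(by,3),v)
E
```

```text
yellow 6547 rect c [464.8   2.4] size [250.  37.] ang 84.4
[0.49037396 0.01117349 0.25750938] 17.125
along -0.13676760982637587 0.11310537465816725
-0.12 -0.1353 -0.0984
-0.09 -0.1355 -0.0986
-0.06 -0.1358 -0.0988
-0.03 -0.1357 -0.099
0.0 -0.1357 -0.0991
0.03 -0.1364 -0.0993
0.06 -0.1366 -0.0995
0.09 -0.1364 -0.0997
-0.135 [144, 179, 171, 166, 165, 159, 154, 155, 159, 128, 63, 75, 67, 67, 67, 65, 63, 62, 49, 123, 177, 170, 171, 171, 173, 174, 174, 175, 176, 174, 173, 173, 173, 177, 180]
-0.105 [117, 162, 172, 163, 152, 155, 153, 156, 166, 166, 134, 41, 67, 65, 64, 66, 63, 52, 109, 109, 171, 183, 181, 179, 177, 176, 175, 173, 172, 172, 171, 172, 173, 175, 180]
-0.075 [177, 171, 167, 161, 154, 156, 156, 161, 167, 140, 78, 69, 65, 65, 65, 65, 64, 61, 68, 144, 188, 181, 180, 180, 176, 176, 174, 173, 170, 172, 173, 173, 174, 177, 178]
-0.045 [168, 173, 164, 157, 157, 161, 162, 161, 165, 132, 57, 57, 62, 65, 64, 66, 64, 57, 57, 113, 173, 182, 177, 175, 174, 171, 171, 170, 170, 172, 172, 174, 176, 176, 178]
-0.015 [177, 177, 173, 173, 162, 161, 158, 164, 174, 174, 138, 45, 65, 66, 67, 67, 7
[... 260 characters left out ...]
176]
0.045 [171, 171, 176, 168, 159, 158, 158, 159, 163, 134, 64, 64, 69, 71, 73, 73, 73, 70, 76, 142, 183, 173, 173, 172, 169, 168, 165, 165, 166, 170, 171, 171, 171, 172, 175]
0.075 [172, 172, 172, 165, 157, 157, 153, 157, 166, 133, 133, 53, 72, 75, 75, 75, 74, 68, 113, 113, 169, 177, 172, 170, 170, 168, 168, 167, 168, 168, 169, 168, 171, 171, 173]
0.105 [174, 172, 163, 154, 154, 159, 158, 160, 149, 149, 106, 68, 74, 74, 76, 77, 75, 75, 64, 132, 183, 174, 174, 172, 172, 172, 172, 168, 167, 166, 165, 165, 167, 171, 174]
0.135 [170, 172, 172, 168, 168, 167, 170, 178, 178, 157, 106, 84, 84, 72, 77, 76, 76, 70, 93, 153, 153, 180, 173, 174, 174, 175, 173, 171, 171, 166, 164, 167, 167, 169, 173]
```

View pics/w5.png

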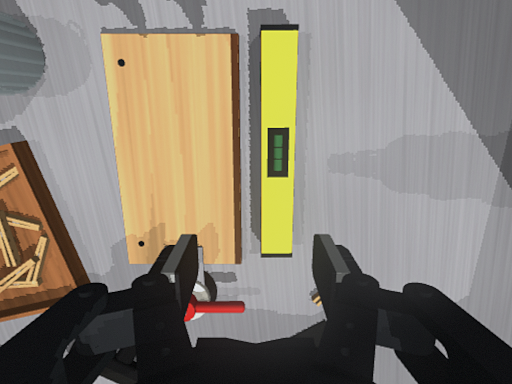

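The level now sits about 25 mm off the edge (level at columns 261–297, board edge at 240) with its centre at board (−117,−12) mm. It was knocked or slipped aside on release. I'll regrasp it, slide it in again, and relax before opening.

Emit:
{"op": "drive_tool", "data": {"series": [[[0.096, 0.205, 0.3, 0, 0, 0], [0, 0, 0.4, 0, 0, 0], [0, 0, 0.4, 0, 0, 0], [0, 0, 0.4, 0, 0, 0], [0, 0, 0.3, 0, 0, 0], [0, 0, 0.07, 0, 0, 0], [0, 0, 0, 0, 0, 0]]], "jaw": 0.5}}

```text
clock: 18.0
tcp_pos: [0.4646, 0.0023, 0.0339]
orientation: [-0.001, -0.67, 0.743, 0.001]
wrist_force: [0.2, -0.3, 0.7]
finger_gap: 0.0643
grip_force: 0.0
```

Emit:
{"op": "drive_tool", "data": {"series": [[[0, 0, 0, 0, 0, 0], [0, 0, 0, 0, 0, 0], [0, 0, 0, 0, 0, 0], [0, 0, 0, 0, 0, 0], [0, 0, 0, 0, 0, 0], [0, 0, 0, 0, 0, 0]]], "jaw": -1, "grip_force": 40}}

```text
clock: 18.75
tcp_pos: [0.4661, 0.002, 0.0359]
orientation: [0.001, -0.67, 0.743, -0.001]
wrist_force: [-2.2, 0.1, 5.6]
finger_gap: 0.0369
grip_force: 41.9
```

Emit:
{"op": "drive_tool", "data": {"series": [[[-0.02, -0.05, 0, 0, 0, 0], [-0.02, -0.05, 0, 0, 0, 0], [-0.02, -0.04, 0, 0, 0, 0], [-0.02, -0.03, 0, 0, 0, 0], [0, 0, 0, 0, 0, 0]]]}}

```text
clock: 19.38
tcp_pos: [0.4846, 0.0082, 0.0359]
orientation: [-0.002, -0.669, 0.743, -0.0]
wrist_force: [-10.0, -6.1, 13.8]
finger_gap: 0.037
grip_force: 42.9
```

Emit:
{"op": "drive_tool", "data": {"series": [[[0, 0, -0.025, 0, 0, 0], [0, 0, 0, 0, 0, 0]]]}}

```text
clock: 19.62
tcp_pos: [0.4871, 0.0096, 0.0378]
orientation: [0.0, -0.67, 0.743, -0.0]
wrist_force: [-0.5, -0.3, -4.1]
finger_gap: 0.037
grip_force: 40.7
```

Emit:
{"op": "drive_tool", "data": {"series": [[[0, -0.02, 0, 0, 0, 0], [0, -0.015, 0, 0, 0, 0], [0, 0, 0, 0, 0, 0]]]}}

```text
clock: 20.0
tcp_pos: [0.4901, 0.0094, 0.0369]
orientation: [-0.001, -0.67, 0.743, 0.001]
wrist_force: [-1.5, 0.5, -3.8]
finger_gap: 0.037
grip_force: 40.8
```

Emit:
{"op": "drive_tool", "data": {"series": [[[0, -0.015, 0, 0, 0, 0], [0, 0, 0, 0, 0, 0]]]}}

```text
clock: 20.25
tcp_pos: [0.4904, 0.0094, 0.0368]
orientation: [-0.001, -0.67, 0.743, 0.002]
wrist_force: [-6.1, 1.5, -1.6]
finger_gap: 0.037
grip_force: 41.0
```

Emit:
{"op": "drive_tool", "data": {"series": [[[0, -0.015, 0, 0, 0, 0], [0, 0, 0, 0, 0, 0]]]}}

```text
clock: 20.5
tcp_pos: [0.4905, 0.0094, 0.0365]
orientation: [-0.002, -0.67, 0.743, 0.003]
wrist_force: [-9.5, 0.8, 0.5]
finger_gap: 0.0366
grip_force: 41.4
```

Emit:
{"op": "drive_tool", "data": {"series": [[[0, 0.02, 0.01, 0, 0, 0], [0, 0, 0, 0, 0, 0]]]}}

```text
clock: 20.75
tcp_pos: [0.4904, 0.0093, 0.036]
orientation: [-0.001, -0.67, 0.743, 0.001]
wrist_force: [-5.5, 1.5, -0.2]
finger_gap: 0.037
grip_force: 41.2
```

Emit:
{"op": "drive_tool", "data": {"series": [[[0, 0, 0, 0, 0, 0], [0, 0, 0, 0, 0, 0], [0, 0, 0, 0, 0, 0], [0, 0, 0, 0, 0, 0], [0, 0, -0.3, 0, 0, 0], [0, 0, -0.4, 0, 0, 0], [0, 0, -0.4, 0, 0, 0], [0, 0, -0.4, 0, 0, 0], [0, 0, -0.4, 0, 0, 0], [0, 0, 0, 0, 0, 0], [0, 0, 0, 0, 0, 0]]], "jaw": 0.3}}

```text
clock: 22.12
tcp_pos: [0.4919, 0.0091, 0.2638]
orientation: [-0.0, -0.67, 0.743, -0.0]
wrist_force: [-0.6, -0.1, -0.6]
finger_gap: 0.0556
grip_force: 0.0
```

```bash
cat >> h.py <<'E'
BC=np.array([.583,.002]); BY=-.1037; RB=np.array([[np.cos(BY),-np.sin(BY)],[np.sin(BY),np.cos(BY)]])
def level_rep():
    P=level_wrist(); p,R,s=tool(); print(p,s["clock"])
    q=(P-BC)@RB; print("along",q[:,1].min(),q[:,1].max())
    for a in np.arange(-.12,.13,.04):
        k=abs(q[:,1]-a)<.006
        if k.sum()>20: print(round(a,3),q[k,0].min().round(4),q[k,0].max().round(4))
E
python3 -c "
from h import *
level_rep()"
```

```text
yellow 6192 rect c [490.9   9.1] size [250.   37.5] ang 84.0
[0.49141428 0.00911777 0.26301301] 22.175
along -0.12744570225125942 0.12250407353254004
-0.12 -0.1108 -0.0741
-0.08 -0.1105 -0.0736
-0.04 -0.1111 -0.0741
0.0 -0.1107 -0.0737
0.04 -0.1111 -0.0743
0.08 -0.1107 -0.0738
0.12 -0.11 -0.0747
```

Level is flush (edge within 1 mm along its length) and centred within 3 mm. Now the plates; hover over the first.

```bash
python3 -c "
from h import *
go(.52,-.385,.25,np.radians(212.5))"
```

```text
clk 22.2 d(tool x,y,z share)=[ 3.242 -0.576  0.107] norm_mm=395 turn z share 0.2865 (alt -0.7135) j6 -1.61
```

Emit:
{"op": "drive_tool", "data": {"series": [[[0.405, -0.072, 0.013, 0, 0, 0], [0.405, -0.072, 0.013, 0, 0, 0], [0.405, -0.072, 0.013, 0, 0, 0], [0.405, -0.072, 0.013, 0, 0, 0], [0.405, -0.072, 0.013, 0, 0, 0], [0.405, -0.072, 0.013, 0, 0, 0], [0.405, -0.072, 0.013, 0, 0, 0], [0.405, -0.072, 0.013, 0, 0, 0], [0, 0, 0, 0, 0, 0.0573], [0, 0, 0, 0, 0, 0.0573], [0, 0, 0, 0, 0, 0.0573], [0, 0, 0, 0, 0, 0.0573], [0, 0, 0, 0, 0, 0.0573], [0, 0, 0, 0, 0, 0], [0, 0, 0, 0, 0, 0]]], "jaw": 0.1}}

```text
clock: 24.05
tcp_pos: [0.5204, -0.3845, 0.2506]
orientation: [-0.0, -0.281, 0.96, 0.001]
wrist_force: [0.8, 0.1, -0.0]
finger_gap: 0.0471
grip_force: 0.0
```

```bash
cat >> h.py <<'E'
def plates_wrist(name=None,z0=0.):
    C=caminfo("wrist"); im=viewer.read_camera("wrist")
    if name: cv2.imwrite(f"pics/{name}.png",im[:,:,::-1])
    parts=[q+[0,0,z0] for q in PLATE]; out=[]
    for r in models.silhouettes("plate1","wrist"):
        m=r["region"]; col=im[m].mean(0).round(); c=unproj(np.argwhere(m)[:,::-1].mean(0),z0+.01,C)[0]
        if m.sum()<300: continue
        f,cost=fit(parts,[c[0],c[1],0],[(m,C)],(0,.6,1.2,1.8,2.4))
        print("plate",round(r["score"],2),np.round(r["location"]),int(m.sum()),col,f[:2].round(4),"yaw %.1f"%(np.degrees(f[2])%180),"cost %.3f"%cost); out.append((f,cost))
    return out
E
python3 - <<'E'
from h import *
o=plates_wrist("w6"); p,R,s=tool(); print(p,s["clock"])
for f,c in o: go(f[0],f[1],.022,f[2])
E
```

```text
plate 0.97 [241. 177.] 1609 [208. 209. 204.] [ 0.5488 -0.3861] yaw 32.8 cost 0.058
plate 0.66 [181.  66.] 2218 [ 51. 128.  66.] [ 0.4734 -0.5072] yaw 107.8 cost 0.039
plate 0.58 [284. 120.] 1871 [189. 188. 179.] [ 0.4628 -0.378 ] yaw 174.0 cost 0.037
[ 0.52052552 -0.38466413  0.25117357] 24.15
clk 24.1 d(tool x,y,z share)=[-0.192 -0.139  1.91 ] norm_mm=231 turn z share -0.0010 (alt 0.9990) j6 -1.33
clk 24.1 d(tool x,y,z share)=[ 0.881 -0.65   1.909] norm_mm=264 turn z share -0.4176 (alt 0.5824) j6 -1.33
clk 24.1 d(tool x,y,z share)=[0.374 0.305 1.91 ] norm_mm=236 turn z share 0.2145 (alt -0.7855) j6 -1.33
```

View pics/w6.png

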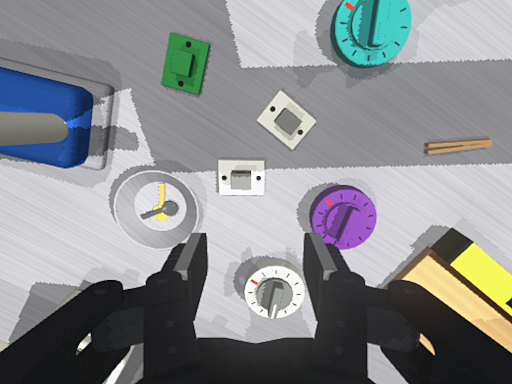

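Wrist view: white plates at (241,177) and (287,120); green decoy at (185,63), purple (343,217) and turquoise (371,27) dials left alone; the real white timer is at (274,292), with the red tick at (253,282) and the pointer at its lower end (275,310). Pick plate A.

Emit:
{"op": "drive_tool", "data": {"series": [[[-0.192, -0.139, 0.2, 0, 0, 0], [0, 0, 0.45, 0, 0, 0], [0, 0, 0.45, 0, 0, 0], [0, 0, 0.45, 0, 0, 0], [0, 0, 0.3, 0, 0, 0], [0, 0, 0.06, 0, 0, 0], [0, 0, 0, 0, 0, 0]]]}}

```text
clock: 25.02
tcp_pos: [0.5494, -0.3868, 0.0232]
orientation: [0.0, -0.28, 0.96, -0.0]
wrist_force: [0.1, 0.1, 0.2]
finger_gap: 0.0472
grip_force: 0.0
```

Emit:
{"op": "drive_tool", "data": {"series": [[[0, 0, 0, 0, 0, 0], [0, 0, 0, 0, 0, 0], [0, 0, 0, 0, 0, 0], [0, 0, 0, 0, 0, 0], [0, 0, 0, 0, 0, 0], [0, 0, 0, 0, 0, 0]]], "jaw": -1, "grip_force": 40}}

```text
clock: 25.78
tcp_pos: [0.5505, -0.3878, 0.0252]
orientation: [0.001, -0.28, 0.96, -0.002]
wrist_force: [0.0, -1.2, 6.6]
finger_gap: 0.0229
grip_force: 40.0
```

Emit:
{"op": "drive_tool", "data": {"series": [[[0, 0, -0.2, 0, 0, 0], [0, 0, -0.3, 0, 0, 0], [0, 0, 0, 0, 0, 0]]]}}

```text
clock: 26.15
tcp_pos: [0.5512, -0.3883, 0.0868]
orientation: [0.002, -0.28, 0.96, -0.003]
wrist_force: [0.1, -1.0, 0.0]
finger_gap: 0.0229
grip_force: 39.4
```

```bash
python3 - <<'E'
from h import *
p,R,s=tool(); print(p,s["finger_gap"],s["grip_force"],s["wrist_force"])
for by in(-.072,.072):
    t=BC+RB@[-.048,by]; go(*t,p[2],BY+np.pi); print(t)
C=caminfo("wrist"); w=viewer.read_camera("wrist"); u=proj([p[0],p[1],p[2]],C)[0]; print(u)
E
```

```text
[ 0.5511532  -0.38833145  0.08681899] 0.02292312635734965 39.407352805137634 [ 1.41186597e-01 -9.90765486e-01  5.08356276e-04]
clk 26.1 d(tool x,y,z share)=[-1.286  2.379 -0.015] norm_mm=325 turn z share 0.2137 (alt -0.7863) j6 -1.30
[ 0.52780483 -0.06464453]
clk 26.1 d(tool x,y,z share)=[-2.032  3.319 -0.02 ] norm_mm=467 turn z share 0.2137 (alt -0.7863) j6 -1.30
[0.54271088 0.0785819 ]
[254.02454292 256.25518199]
```

Emit:
{"op": "drive_tool", "data": {"series": [[[-0.184, 0.34, 0, 0, 0, 0], [-0.184, 0.34, 0, 0, 0, 0], [-0.184, 0.34, 0, 0, 0, 0], [-0.184, 0.34, 0, 0, 0, 0], [-0.184, 0.34, 0, 0, 0, 0], [-0.184, 0.34, 0, 0, 0, 0], [-0.184, 0.34, 0, 0, 0, 0], [0, 0, 0, 0, 0, 0.0534], [0, 0, 0, 0, 0, 0.0534], [0, 0, 0, 0, 0, 0.0534], [0, 0, 0, 0, 0, 0.0534], [0, 0, 0, 0, 0, 0], [0, 0, 0, 0, 0, 0]]]}}

```text
clock: 27.82
tcp_pos: [0.5254, -0.0625, 0.082]
orientation: [-0.001, 0.05, 0.999, 0.0]
wrist_force: [0.4, -0.8, -0.9]
finger_gap: 0.023
grip_force: 39.5
```

```bash
python3 - <<'E'
from h import *
p,R,s=tool(); print(p,s["finger_gap"],s["grip_force"],np.degrees(np.arctan2(R[1,0],R[0,0])),(p[:2]-BC)@RB)
cv2.imwrite("pics/w7.png",viewer.read_camera("wrist")[:,:,::-1])
t=BC+RB@[-.048,-.072]; go(*t,.038,BY+np.pi)
E
```

```text
[ 0.52543435 -0.06248887  0.0820088 ] 0.022984400339821787 39.51507389545441 174.2148559184657 [-0.05058089 -0.0701013 ]
clk 27.9 d(tool x,y,z share)=[-0.021 -0.016  0.368] norm_mm=44 turn z share 0.0007 (alt -0.9993) j6 -0.17
```

View pics/w7.png

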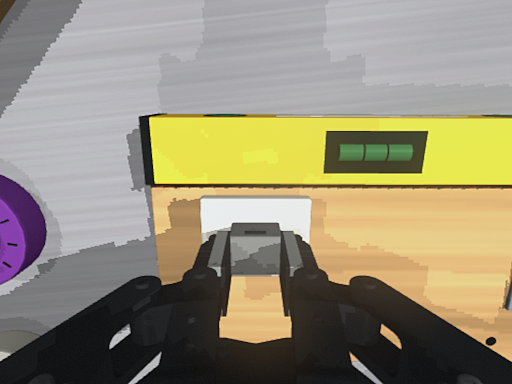

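Plate A is square to the level with a small gap. Lower it and slide it to the level.

Emit:
{"op": "drive_tool", "data": {"series": [[[-0.021, -0.01, 0.15, 0, 0, 0], [0, 0, 0.15, 0, 0, 0], [0, 0, 0.03, 0, 0, 0], [0, 0, 0.02, 0, 0, 0], [0, 0, 0, 0, 0, 0]]]}}

```text
clock: 28.5
tcp_pos: [0.5286, -0.0642, 0.041]
orientation: [0.0, 0.052, 0.999, -0.0]
wrist_force: [-0.7, 0.2, -0.2]
finger_gap: 0.0229
grip_force: 39.5
```

Emit:
{"op": "drive_tool", "data": {"series": [[[0, 0, 0.012, 0, 0, 0], [0, 0, 0, 0, 0, 0]]]}}

```text
clock: 28.75
tcp_pos: [0.5285, -0.0641, 0.0394]
orientation: [0.0, 0.052, 0.999, -0.0]
wrist_force: [-0.4, 0.5, -1.0]
finger_gap: 0.0229
grip_force: 39.5
```

Emit:
{"op": "drive_tool", "data": {"series": [[[0, 0, 0.012, 0, 0, 0], [0, 0, 0, 0, 0, 0]]]}}

```text
clock: 29.0
tcp_pos: [0.5285, -0.0641, 0.0391]
orientation: [0.001, 0.052, 0.999, -0.0]
wrist_force: [-3.2, 1.4, 10.0]
finger_gap: 0.0231
grip_force: 40.7
```

Emit:
{"op": "drive_tool", "data": {"series": [[[0.02, 0, 0, 0, 0, 0], [0.016, 0, 0, 0, 0, 0], [0, 0, 0, 0, 0, 0]]]}}

```text
clock: 29.38
tcp_pos: [0.5263, -0.0641, 0.0392]
orientation: [0.002, 0.052, 0.999, -0.0]
wrist_force: [2.2, 1.0, 5.3]
finger_gap: 0.0227
grip_force: 40.4
```

Emit:
{"op": "drive_tool", "data": {"series": [[[0.02, 0, -0.012, 0, 0, 0], [0, 0, 0, 0, 0, 0]]]}}

```text
clock: 29.62
tcp_pos: [0.5216, -0.0636, 0.0392]
orientation: [0.0, 0.052, 0.999, -0.0]
wrist_force: [1.9, -1.7, 2.7]
finger_gap: 0.023
grip_force: 39.9
```

Emit:
{"op": "drive_tool", "data": {"series": [[[0.007, 0, 0, 0, 0, 0], [0, 0, 0, 0, 0, 0]]]}}

```text
clock: 29.88
tcp_pos: [0.5213, -0.0635, 0.0393]
orientation: [0.001, 0.052, 0.999, -0.0]
wrist_force: [3.7, -1.2, 0.9]
finger_gap: 0.0227
grip_force: 39.7
```

Emit:
{"op": "drive_tool", "data": {"series": [[[0.007, 0, 0, 0, 0, 0], [0, 0, 0, 0, 0, 0]]]}}

```text
clock: 30.12
tcp_pos: [0.5203, -0.0633, 0.0393]
orientation: [0.0, 0.052, 0.999, -0.0]
wrist_force: [2.4, -0.8, 1.5]
finger_gap: 0.0231
grip_force: 39.8
```

Emit:
{"op": "drive_tool", "data": {"series": [[[0, 0, 0, 0, 0, 0], [0, 0, 0, 0, 0, 0], [0, 0, 0, 0, 0, 0], [0, 0, -0.2, 0, 0, 0], [0, 0, -0.4, 0, 0, 0], [0, 0, -0.4, 0, 0, 0], [0, 0, -0.4, 0, 0, 0], [0, 0, -0.3, 0, 0, 0], [-0.3, 0.2, 0, 0, 0, 0], [-0.3, 0.2, 0, 0, 0, 0], [0, 0, 0, 0, 0, 0], [0, 0, 0, 0, 0, 0]]], "jaw": 0.1}}

```text
clock: 31.62
tcp_pos: [0.5956, -0.0227, 0.2424]
orientation: [-0.001, 0.052, 0.999, -0.0]
wrist_force: [-0.5, 0.0, 0.1]
finger_gap: 0.047
grip_force: 0.0
```

```bash
cat >> h.py <<'E'
def board_check(name=None):
    C=caminfo("wrist"); level_rep()
    for f,c in plates_wrist(name,.014): print("   board coords",((f[:2]-BC)@RB).round(4),"rel yaw",round((np.degrees(f[2]-BY)+90)%180-90,1))
    w=viewer.read_camera("wrist")
    for by in (-.13,-.01,.12):
        v=[]
        for bx in np.arange(-.08,-.06,.001):
            u=proj(np.r_[BC+RB@[bx,by],.014],C)[0].round().astype(int)
            v.append(int(w[u[1],u[0]].mean()) if 0<=u[0]<512 and 0<=u[1]<384 else -1)
        print(by,v)
E
python3 -c "
from h import *
board_check('w8')"
```

```text
yellow 8803 rect c [487.  10.] size [250.3  37.8] ang 82.6
[ 0.59545463 -0.02301136  0.24271647] 31.675
along -0.12738418768800047 0.12346995565247515
-0.12 -0.1174 -0.081
-0.08 -0.1165 -0.0801
-0.04 -0.1157 -0.0791
0.0 -0.1148 -0.0782
0.04 -0.114 -0.0773
0.08 -0.1131 -0.0755
0.12 -0.1123 -0.0755
plate 0.96 [212.  98.] 2216 [192. 194. 190.] [ 0.5197 -0.0628] yaw 173.2 cost 0.041
   board coords [-0.0562 -0.071 ] rel yaw -0.9
-0.13 [84, 110, 105, 105, 108, 100, 61, 51, 72, 70, 69, 67, 67, 64, 66, 127, 184, 180, 180, 182, 184]
-0.01 [120, 89, 77, 81, 93, 83, 44, 38, 41, 42, 56, 74, 67, 73, 136, 136, 193, 185, 182, 180, 178]
0.12 [179, 182, 174, 118, 72, 71, 58, 63, 65, 63, 68, 77, 76, 82, 137, 190, 181, 180, 180, 178, 181]
```

View pics/w8.png

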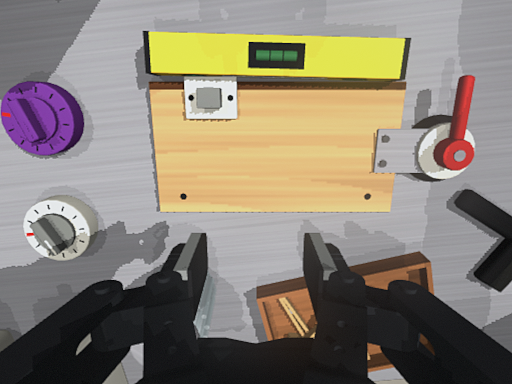

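The push moved the level 3–6 mm askew (its left end is off the edge), and plate A overhangs slightly with it. Plan: place plate B likewise touching the level, then push the level back to the board edge from the front, squaring both plates.

```bash
python3 -c "
from h import *
go(.4628,-.378,.20,np.radians(174))"
```

```text
clk 31.8 d(tool x,y,z share)=[ 0.793 -3.055  0.362] norm_mm=381 turn z share 0.0001 (alt -0.9999) j6 -0.07
```

Emit:
{"op": "drive_tool", "data": {"series": [[[0.089, -0.382, 0.045, 0, 0, 0], [0.089, -0.382, 0.045, 0, 0, 0], [0.089, -0.382, 0.045, 0, 0, 0], [0.089, -0.382, 0.045, 0, 0, 0], [0.089, -0.382, 0.045, 0, 0, 0], [0.089, -0.382, 0.045, 0, 0, 0], [0.089, -0.382, 0.045, 0, 0, 0], [0.089, -0.382, 0.045, 0, 0, 0], [0, 0, 0, 0, 0, 0], [0, 0, 0, 0, 0, 0]]]}}

```text
clock: 33.08
tcp_pos: [0.473, -0.3786, 0.2001]
orientation: [-0.0, 0.052, 0.999, 0.0]
wrist_force: [-0.3, 0.8, -0.3]
finger_gap: 0.047
grip_force: 0.0
```

```bash
python3 - <<'E'
from h import *
o=plates_wrist(); p,R,s=tool(); print(p)
for f,c in o: go(f[0],f[1],.023,f[2])
E
```

```text
plate 0.88 [130. 181.] 2144 [ 46. 125.  61.] [ 0.4727 -0.5074] yaw 106.5 cost 0.081
plate 0.61 [255. 160.] 2268 [194. 193. 185.] [ 0.4629 -0.3781] yaw 173.9 cost 0.041
[ 0.47371997 -0.37786315  0.20036855]
clk 33.2 d(tool x,y,z share)=[-0.102 -1.075  1.478] norm_mm=220 turn z share 0.3757 (alt -0.6243) j6 -0.70
clk 33.2 d(tool x,y,z share)=[ 0.09  -0.011  1.478] norm_mm=178 turn z share 0.0013 (alt -0.9987) j6 -0.70
```

Emit:
{"op": "drive_tool", "data": {"series": [[[0.09, -0.008, 0.2, 0, 0, 0], [0, 0, 0.45, 0, 0, 0], [0, 0, 0.45, 0, 0, 0], [0, 0, 0.3, 0, 0, 0], [0, 0, 0.075, 0, 0, 0], [0, 0, 0, 0, 0, 0]]]}}

```text
clock: 33.92
tcp_pos: [0.4634, -0.3782, 0.0236]
orientation: [0.0, 0.051, 0.999, -0.0]
wrist_force: [0.2, 0.2, 0.7]
finger_gap: 0.0469
grip_force: 0.0
```

Emit:
{"op": "drive_tool", "data": {"series": [[[0, 0, 0, 0, 0, 0], [0, 0, 0, 0, 0, 0], [0, 0, 0, 0, 0, 0], [0, 0, 0, 0, 0, 0], [0, 0, 0, 0, 0, 0], [0, 0, 0, 0, 0, 0]]], "jaw": -1, "grip_force": 40}}

```text
clock: 34.67
tcp_pos: [0.4641, -0.3799, 0.0253]
orientation: [0.002, 0.052, 0.999, -0.001]
wrist_force: [1.0, 0.5, 4.7]
finger_gap: 0.0225
grip_force: 40.0
```

Emit:
{"op": "drive_tool", "data": {"series": [[[0, 0, -0.2, 0, 0, 0], [0, 0, -0.3, 0, 0, 0], [0, 0, -0.1, 0, 0, 0], [0, 0, 0, 0, 0, 0]]]}}

```text
clock: 35.17
tcp_pos: [0.4633, -0.3792, 0.0959]
orientation: [0.001, 0.052, 0.999, -0.001]
wrist_force: [0.5, -0.4, -0.6]
finger_gap: 0.0226
grip_force: 39.4
```

```bash
python3 - <<'E'
from h import *
p,R,s=tool(); print(p,s["finger_gap"],s["grip_force"])
t=BC+RB@[-.048,.072]; go(*t,p[2],BY+np.pi)
E
```

```text
[ 0.46325834 -0.37924202  0.095861  ] 0.02259275452406592 39.415977001190186
clk 35.2 d(tool x,y,z share)=[-0.263  3.863 -0.006] norm_mm=465 turn z share -0.0000 (alt 1.0000) j6 -0.72
```

Emit:
{"op": "drive_tool", "data": {"series": [[[-0.03, 0.386, 0, 0, 0, 0], [-0.03, 0.386, 0, 0, 0, 0], [-0.03, 0.386, 0, 0, 0, 0], [-0.03, 0.386, 0, 0, 0, 0], [-0.03, 0.386, 0, 0, 0, 0], [-0.03, 0.386, 0, 0, 0, 0], [-0.03, 0.386, 0, 0, 0, 0], [-0.03, 0.386, 0, 0, 0, 0], [-0.03, 0.386, 0, 0, 0, 0], [-0.03, 0.386, 0, 0, 0, 0], [0, 0, 0.25, 0, 0, 0], [0, 0, 0.12, 0, 0, 0], [0, 0, 0.06, 0, 0, 0], [0, 0, 0.03, 0, 0, 0], [0, 0, 0.01, 0, 0, 0], [0, 0, 0, 0, 0, 0]]]}}

```text
clock: 37.17
tcp_pos: [0.547, 0.0778, 0.0393]
orientation: [0.001, 0.052, 0.999, -0.0]
wrist_force: [-1.5, 0.4, 1.5]
finger_gap: 0.0225
grip_force: 39.7
```

```bash
python3 - <<'E'
from h import *
p,R,s=tool(); print(p,s["finger_gap"],s["grip_force"],s["wrist_force"],(p[:2]-BC)@RB)
E
```

```text
[0.54699028 0.07780208 0.03930705] 0.022522163021640465 39.737151861190796 [-1.47163612  0.40527502  1.54757968] [-0.04366287  0.07166735]
```

Emit:
{"op": "drive_tool", "data": {"series": [[[0.03, 0, 0, 0, 0, 0], [0.03, 0, 0, 0, 0, 0], [0.02, 0, 0, 0, 0, 0], [0.015, 0, 0, 0, 0, 0], [0.008, 0, 0, 0, 0, 0], [0, 0, 0, 0, 0, 0]]]}}

```text
clock: 37.92
tcp_pos: [0.5355, 0.0797, 0.0393]
orientation: [0.001, 0.052, 0.999, 0.0]
wrist_force: [3.5, 0.4, 6.1]
finger_gap: 0.0227
grip_force: 40.3
```

Emit:
{"op": "drive_tool", "data": {"series": [[[0, 0, 0, 0, 0, 0], [0, 0, 0, 0, 0, 0], [0, 0, 0, 0, 0, 0], [0, 0, -0.2, 0, 0, 0], [0, 0, -0.4, 0, 0, 0], [0, 0, -0.4, 0, 0, 0], [0, 0, -0.4, 0, 0, 0], [0, 0, -0.3, 0, 0, 0], [-0.3, -0.4, 0, 0, 0, 0], [-0.3, -0.4, 0, 0, 0, 0], [0, 0, 0, 0, 0, 0], [0, 0, 0, 0, 0, 0]]], "jaw": 0.1}}

```text
clock: 39.42
tcp_pos: [0.5951, -0.0233, 0.2417]
orientation: [-0.001, 0.052, 0.999, 0.0]
wrist_force: [-0.4, 0.4, 0.2]
finger_gap: 0.0469
grip_force: 0.0
```

```bash
python3 -c "
from h import *
board_check('w9')
for by in (-.06,.06): go(*(BC+RB@[-.142,by]),.03,BY+np.pi)
"
```

```text
yellow 8946 rect c [484.5  10.2] size [250.3  36.4] ang 84.0
[ 0.59496287 -0.02266224  0.24196817] 39.475
along -0.12722197193972623 0.12307447083601726
-0.12 -0.117 -0.0806
-0.08 -0.117 -0.0806
-0.04 -0.117 -0.0806
0.0 -0.117 -0.0806
0.04 -0.117 -0.0806
0.08 -0.1169 -0.0805
0.12 -0.1169 -0.0805
plate 0.96 [210.  98.] 2205 [191. 192. 189.] [ 0.5197 -0.0626] yaw 174.0 cost 0.047
plate 0.93 [344. 102.] 2249 [186. 186. 178.] [0.5337 0.0806] yaw 173.5 cost 0.045
   board coords [-0.0562 -0.0708] rel yaw -0.1
   board coords [-0.0571  0.0731] rel yaw -0.5
-0.13 [26, 46, 102, 108, 106, 102, 82, 52, 39, 53, 71, 68, 66, 57, 96, 164, 179, 184, 188, 185, 185]
-0.01 [82, 82, 88, 88, 89, 94, 82, 31, 49, 71, 68, 70, 70, 66, 88, 155, 191, 184, 180, 178, 176]
0.12 [68, 69, 116, 154, 151, 149, 137, 81, 74, 79, 84, 85, 85, 80, 96, 152, 188, 182, 181, 179, 181]
clk 39.6 d(tool x,y,z share)=[ 1.305 -0.309  1.772] norm_mm=267 turn z share 0.0005 (alt -0.9995) j6 -0.07
clk 39.6 d(tool x,y,z share)=[1.304 0.691 1.773] norm_mm=277 turn z share 0.0005 (alt -0.9995) j6 -0.07
```

Level parallel again, about 5.5 mm out, both plates square against it. Push the level in at its middle with shut fingers from the front.

Emit:
{"op": "drive_tool", "data": {"series": [[[0.33, 0.048, 0, 0, 0, 0], [0.33, 0.048, 0, 0, 0, 0], [0.33, 0.048, 0, 0, 0, 0], [0.33, 0.048, 0, 0, 0, 0], [0, 0, 0.4, 0, 0, 0], [0, 0, 0.4, 0, 0, 0], [0, 0, 0.4, 0, 0, 0], [0, 0, 0.4, 0, 0, 0], [0, 0, 0.2, 0, 0, 0], [0, 0, 0, 0, 0, 0]]], "jaw": -1}}

```text
clock: 40.88
tcp_pos: [0.4386, 0.0169, 0.0253]
orientation: [-0.002, 0.051, 0.999, 0.0]
wrist_force: [0.1, 0.1, -0.2]
finger_gap: 0.0004
grip_force: 0.0
```

Emit:
{"op": "drive_tool", "data": {"series": [[[-0.04, 0, 0, 0, 0, 0], [-0.04, 0, 0, 0, 0, 0], [-0.02, 0, 0, 0, 0, 0], [-0.02, 0, 0, 0, 0, 0], [0, 0, 0, 0, 0, 0]]]}}

```text
clock: 41.5
tcp_pos: [0.4546, 0.0145, 0.0265]
orientation: [-0.0, 0.052, 0.999, -0.0]
wrist_force: [-2.0, -0.2, 1.8]
finger_gap: 0.0001
grip_force: 0.9
```

Emit:
{"op": "drive_tool", "data": {"series": [[[-0.02, 0, 0, 0, 0, 0], [-0.015, 0, 0, 0, 0, 0], [0, 0, 0, 0, 0, 0]]]}}

```text
clock: 41.88
tcp_pos: [0.4566, 0.0144, 0.0259]
orientation: [-0.002, 0.052, 0.999, 0.0]
wrist_force: [-6.4, 0.4, 5.4]
finger_gap: 0.0002
grip_force: 3.4
```

Emit:
{"op": "drive_tool", "data": {"series": [[[-0.015, 0, 0, 0, 0, 0], [-0.015, 0, 0, 0, 0, 0], [0, 0, 0, 0, 0, 0]]]}}

```text
clock: 42.25
tcp_pos: [0.4605, 0.014, 0.0259]
orientation: [-0.002, 0.052, 0.999, 0.0]
wrist_force: [-5.4, -0.2, 2.8]
finger_gap: -0.0001
grip_force: 2.8
```

Emit:
{"op": "drive_tool", "data": {"series": [[[-0.015, 0, 0, 0, 0, 0], [0, 0, 0, 0, 0, 0]]]}}

```text
clock: 42.5
tcp_pos: [0.4606, 0.0141, 0.0257]
orientation: [-0.004, 0.052, 0.999, 0.0]
wrist_force: [-9.1, 0.9, 7.8]
finger_gap: -0.0004
grip_force: 4.8
```

Emit:
{"op": "drive_tool", "data": {"series": [[[-0.02, 0, 0, 0, 0, 0], [0, 0, 0, 0, 0, 0]]]}}

```text
clock: 42.75
tcp_pos: [0.4606, 0.0141, 0.0254]
orientation: [-0.006, 0.052, 0.999, 0.0]
wrist_force: [-13.8, -0.0, 11.8]
finger_gap: -0.0003
grip_force: 7.4
```

Emit:
{"op": "drive_tool", "data": {"series": [[[0.05, 0, 0, 0, 0, 0], [0.15, 0, 0, 0, 0, 0], [0, 0, -0.4, 0, 0, 0], [0, 0, -0.4, 0, 0, 0], [0, 0, -0.4, 0, 0, 0], [0, 0, -0.4, 0, 0, 0], [0, 0, -0.2, 0, 0, 0], [-0.4, -0.05, 0, 0, 0, 0], [-0.4, -0.05, 0, 0, 0, 0], [-0.4, -0.05, 0, 0, 0, 0], [-0.4, -0.05, 0, 0, 0, 0], [0, 0, 0, 0, 0, 0], [0, 0, 0, 0, 0, 0]]]}}

```text
clock: 44.38
tcp_pos: [0.6313, -0.0279, 0.242]
orientation: [-0.0, 0.052, 0.999, 0.0]
wrist_force: [-0.8, -0.3, 0.3]
finger_gap: -0.0003
grip_force: 0.0
```

```bash
python3 -c "
from h import *
board_check('w10')
"
```

```text
yellow 9037 rect c [493.8   9.4] size [250.5  38.1] ang 84.1
[ 0.63087271 -0.02773616  0.2426212 ] 44.425
along -0.12709532193043707 0.12340697912243624
-0.12 -0.1085 -0.0713
-0.08 -0.1085 -0.0749
-0.04 -0.1085 -0.0749
0.0 -0.1085 -0.0749
0.04 -0.1085 -0.0749
0.08 -0.1086 -0.0749
0.12 -0.1086 -0.0714
plate 0.82 [211.  69.] 2321 [192. 194. 190.] [ 0.5249 -0.0632] yaw 174.1 cost 0.072
plate 0.64 [350.  69.] 2422 [188. 188. 180.] [0.54   0.0799] yaw 174.6 cost 0.048
plate 0.49 [496. 199.] 2409 [38. 37. 38.] [0.6827 0.2425] yaw 164.9 cost 0.597
   board coords [-0.051  -0.0709] rel yaw 0.1
   board coords [-0.0508  0.073 ] rel yaw 0.5
   board coords [0.0743 0.2495] rel yaw -9.1
-0.13 [184, 185, 166, 99, 54, 32, 3, 22, 47, 46, 46, 49, 48, 44, 46, 106, 173, 184, 184, 190, 190]
-0.01 [180, 182, 161, 87, 58, 79, 74, 66, 29, 34, 33, 35, 34, 34, 26, 94, 175, 184, 178, 176, 172]
0.12 [184, 185, 176, 121, 72, 81, 82, 79, 63, 64, 65, 71, 83, 74, 71, 91, 152, 193, 186, 184, 185]
```

Level flush along the edge and both plates against it at the same depth. Now the timer.

Emit:
{"op": "drive_tool", "data": {"series": [[[0, -0.4, 0, 0, 0, 0], [0, -0.4, 0, 0, 0, 0], [0, -0.4, 0, 0, 0, 0], [0, -0.4, 0, 0, 0, 0], [-0.3, -0.4, 0.2, 0, 0, 0], [-0.1, 0, 0.2, 0, 0, -0.04], [0, 0, 0, 0, 0, -0.05], [0, 0, 0, 0, 0, -0.05], [0, 0, 0, 0, 0, -0.05], [0, 0, 0, 0, 0, 0], [0, 0, 0, 0, 0, 0]]], "jaw": 0}}

```text
clock: 45.95
tcp_pos: [0.6533, -0.2697, 0.196]
orientation: [0.0, -0.243, 0.97, -0.0]
wrist_force: [-0.1, 0.3, -0.4]
finger_gap: 0.0426
grip_force: 0.0
```

```bash
cat > tm.py <<'E'
from h import *
def timer(name):
    C=caminfo("wrist"); im=viewer.read_camera("wrist"); p,R,s=tool(); print(p,np.degrees(np.arctan2(R[1,0],R[0,0])),s["joint_pos"][5])
    K,Rc,t=C
    # rectified overhead view at z=.038, 0.25 mm/px, up=+x left=+y
    c=np.array([.652,-.2705]); H=[]
    g=np.array([[dx,dy] for dx in(-.06,.06) for dy in(-.06,.06)])
    dst=np.array([[(.06-d[1])*4000,(.06-d[0])*4000] for d in g],np.float32)
    out=[]
    for z in (.024,.046):
        src=proj(np.c_[c+g,np.full(4,z)],C).astype(np.float32)
        out.append(cv2.warpPerspective(im,cv2.getPerspectiveTransform(src,dst),(480,480),flags=cv2.INTER_CUBIC))
    cv2.imwrite(f"pics/{name}.png",cv2.resize(np.hstack(out),(800,400))[:,:,::-1])
    hsv=cv2.cvtColor(out[0],cv2.COLOR_RGB2HSV); red=((hsv[...,0]<8)|(hsv[...,0]>172))&(hsv[...,1]>120)
    uv=np.argwhere(red); q=c+np.c_[.06-uv[:,0]/4000,.06-uv[:,1]/4000]; print("red",len(uv),q.mean(0))
    v=models.silhouettes("timer_base","wrist")
    for r in v:
        f,co=fit([cyl(.04,0,.024),cyl(.024,.024,.03)],[.652,-.2705,0],[(r["region"],C)]); print("base",r["score"],f[:2],co)
        if co<.25: d=q.mean(0)-f[:2]; print("red yaw",np.degrees(np.arctan2(d[1],d[0])))
E
python3 -c "
from tm import *
timer('w11')"
```

```text
[ 0.65335679 -0.26978959  0.19584758] -151.84816836503967 -0.9963394735667058
red 488 [ 0.65306865 -0.30010605]
base 0.81 [ 0.652  -0.2705] 1.0
base 0.29 [ 0.652  -0.2705] 1.0
```

View pics/w11.png

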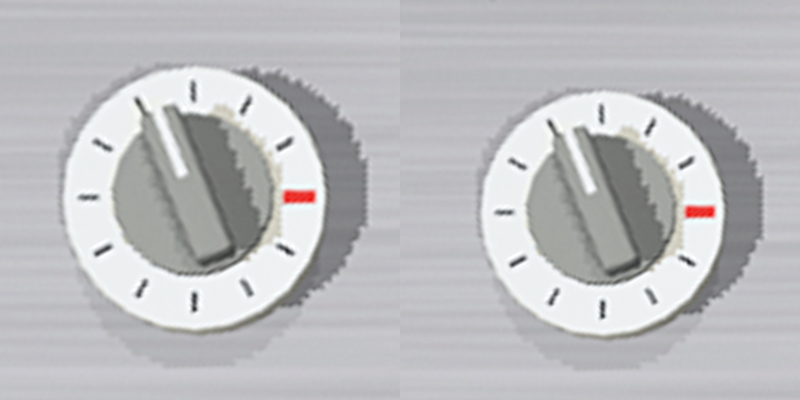

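Rectified view (left pane): dial centre (194,198), zero tick at (141,105), red tick at (299,197), which is straight towards −y. The pointer line runs from (182,178) to (164,110), about 14° past zero. Grip the bar and turn it about 106° clockwise.

Emit:
{"op": "drive_tool", "data": {"series": [[[0, 0, 0.4, 0, 0, 0.034], [0, 0, 0.4, 0, 0, 0.034], [0, 0, 0.3, 0, 0, 0], [0, 0, 0.16, 0, 0, 0], [0, 0, 0, 0, 0, 0], [0, 0, 0, 0, 0, 0]]]}}

```text
clock: 46.8
tcp_pos: [0.654, -0.2703, 0.0452]
orientation: [0.001, -0.139, 0.99, -0.0]
wrist_force: [0.3, 0.4, 0.3]
finger_gap: 0.0427
grip_force: 0.0
```

Emit:
{"op": "drive_tool", "data": {"series": [[[0, 0, 0, 0, 0, 0], [0, 0, 0, 0, 0, 0], [0, 0, 0, 0, 0, 0], [0, 0, 0, 0, 0, 0], [0, 0, 0, 0, 0, 0]]], "jaw": -1, "grip_force": 25}}

```text
clock: 47.42
tcp_pos: [0.6543, -0.2691, 0.0456]
orientation: [0.001, -0.14, 0.99, 0.0]
wrist_force: [0.4, 4.1, 5.7]
finger_gap: 0.0111
grip_force: 28.4
```

Emit:
{"op": "drive_tool", "data": {"series": [[[0, 0, 0, 0, 0, 0.049], [0, 0, 0, 0, 0, 0.049], [0, 0, 0, 0, 0, 0.049], [0, 0, 0, 0, 0, 0.049], [0, 0, 0, 0, 0, 0.049], [0, 0, 0, 0, 0, 0.049], [0, 0, 0, 0, 0, 0.049], [0, 0, 0, 0, 0, 0.049], [0, 0, 0, 0, 0, 0.049], [0, 0, 0, 0, 0, 0.049], [0, 0, 0, 0, 0, 0.049], [0, 0, 0, 0, 0, 0.049], [0, 0, 0, 0, 0, 0], [0, 0, 0, 0, 0, 0]]]}}

```text
clock: 49.18
tcp_pos: [0.6524, -0.2715, 0.0456]
orientation: [0.001, 0.707, 0.708, -0.002]
wrist_force: [-5.1, -1.1, 7.2]
finger_gap: 0.0108
grip_force: 28.6
```

```bash
python3 -c "
from h import *
p,R,s=tool(); print(p,np.degrees(np.arctan2(R[1,0],R[0,0])),s['joint_pos'][5],s['finger_gap'],s['wrist_force'],s['ft_torque'])"
```

```text
[ 0.65238422 -0.27154182  0.04560704] 90.0970803760635 1.0626475015416763 0.010808256614970707 [-5.101178  -1.1078184  7.1526731] [-0.25197888  1.1799209  -0.0356007 ]
```

Emit:
{"op": "drive_tool", "data": {"series": [[[0, 0, 0, 0, 0, 0], [0, 0, 0, 0, 0, 0], [0, 0, 0, 0, 0, 0], [0, 0, -0.2, 0, 0, 0], [0, 0, -0.4, 0, 0, 0], [0, 0, -0.4, 0, 0, 0], [0, 0, -0.4, 0, 0, 0], [0, 0, 0, 0, 0, 0], [0, 0, 0, 0, 0, 0]]], "jaw": 0}}

```text
clock: 50.3
tcp_pos: [0.6535, -0.2698, 0.2116]
orientation: [-0.0, 0.706, 0.708, -0.0]
wrist_force: [0.5, -0.0, -1.6]
finger_gap: 0.043
grip_force: 0.0
```

```bash
python3 -c "
from tm import *
timer('w12')
p,R,s=tool()
go(*(BC+RB@[-.094,-.002]),.26,BY-np.pi/2)"
```

```text
[ 0.65295263 -0.26957252  0.21052267] 90.18673180597933 1.0625403458228069
red 360 [ 0.65309028 -0.30134236]
base 0.9 [ 0.652  -0.2705] 1.0
base 0.77 [ 0.65240254 -0.26892161] 0.04098029325603747
red yaw -88.78476693912356
base 0.74 [ 0.652  -0.2705] 1.0
base 0.43 [ 0.652  -0.2705] 1.0
clk 50.4 d(tool x,y,z share)=[ 2.332 -1.356 -0.409] norm_mm=327 turn z share 0.0340 (alt -0.9660) j6 1.06
```

View pics/w12.png

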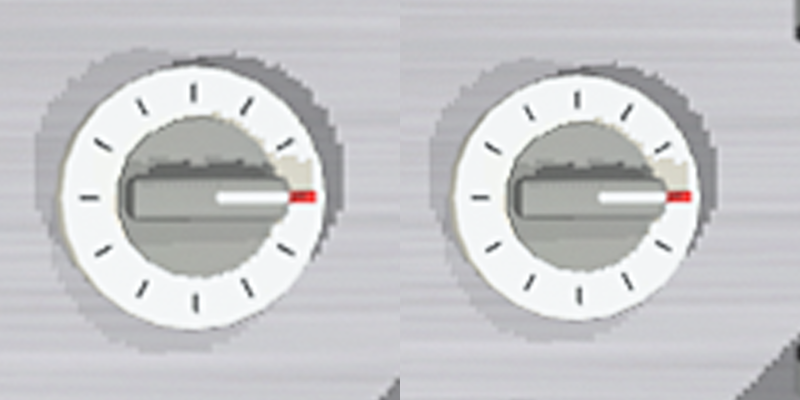

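Pointer lies exactly on the red mark (both at row 197). Turn the wrist back and check the board before removing the level.

Emit:
{"op": "drive_tool", "data": {"series": [[[0.333, -0.194, -0.058, 0, 0, 0], [0.333, -0.194, -0.058, 0, 0, 0], [0.333, -0.194, -0.058, 0, 0, 0], [0.333, -0.194, -0.058, 0, 0, 0], [0.333, -0.194, -0.058, 0, 0, 0], [0.333, -0.194, -0.058, 0, 0, 0], [0.333, -0.194, -0.058, 0, 0, 0], [0, 0, 0, 0, 0, -0.0568], [0, 0, 0, 0, 0, -0.0568], [0, 0, 0, 0, 0, -0.0568], [0, 0, 0, 0, 0, -0.0568], [0, 0, 0, 0, 0, -0.0568], [0, 0, 0, 0, 0, -0.0568], [0, 0, 0, 0, 0, -0.0568], [0, 0, 0, 0, 0, -0.0568], [0, 0, 0, 0, 0, -0.0568], [0, 0, 0, 0, 0, -0.0568]]]}}

```text
clock: 52.52
tcp_pos: [0.4888, 0.0094, 0.2592]
orientation: [-0.002, -0.111, 0.994, 0.0]
wrist_force: [0.3, -0.8, -0.1]
finger_gap: 0.0423
grip_force: 0.0
```

Emit:
{"op": "drive_tool", "data": {"series": [[[0, 0, 0, 0, 0, -0.0568], [0, 0, 0, 0, 0, -0.0568], [0, 0, 0, 0, 0, -0.0568], [0, 0, 0, 0, 0, -0.0568], [0, 0, 0, 0, 0, -0.0568], [0, 0, 0, 0, 0, -0.0568], [0, 0, 0, 0, 0, -0.0568], [0, 0, 0, 0, 0, 0], [0, 0, 0, 0, 0, 0]]], "jaw": 0.3}}

```text
clock: 53.65
tcp_pos: [0.4892, 0.0093, 0.26]
orientation: [-0.001, -0.668, 0.744, 0.001]
wrist_force: [0.9, 0.2, -0.2]
finger_gap: 0.0558
grip_force: 0.0
```

```bash
python3 -c "
from h import *
board_check('w13')
go(*(BC+RB@[-.094,-.002]),.036,BY-np.pi/2)"
```

```text
yellow 6263 rect c [490.9   9.7] size [250.2  37.5] ang 84.0
[0.48936213 0.00927387 0.26026365] 53.7
along -0.12696950814852861 0.12325032543293722
-0.12 -0.1111 -0.0737
-0.08 -0.1104 -0.0739
-0.04 -0.1108 -0.0741
0.0 -0.1112 -0.0745
0.04 -0.1104 -0.0739
0.08 -0.1107 -0.0742
0.12 -0.1098 -0.0737
plate 0.84 [225. 220.] 1413 [173. 174. 167.] [0.5402 0.0807] yaw 171.7 cost 0.108
plate 0.62 [220. 100.] 1926 [182. 184. 181.] [ 0.5258 -0.0623] yaw 174.1 cost 0.079
   board coords [-0.0507  0.0738] rel yaw -2.4
   board coords [-0.0502 -0.0699] rel yaw 0.0
-0.13 [187, 187, 175, 153, 156, 157, 119, 30, 39, 39, 44, 42, 39, 37, 123, 176, 171, 175, 177, 174, 174]
-0.01 [145, 180, 180, 173, 174, 179, 146, 146, 43, 39, 43, 42, 35, 35, 86, 156, 181, 172, 170, 170, 168]
0.12 [173, 173, 172, 173, 173, 178, 159, 88, 88, 50, 60, 62, 62, 57, 110, 165, 165, 175, 171, 170, 170]
clk 53.9 d(tool x,y,z share)=[-0.004  0.002  1.872] norm_mm=225 turn z share -0.0007 (alt 0.9993) j6 -1.61
```

```bash
python3 - <<'E'
import cv2
from h import *
C=caminfo("wrist"); w=viewer.read_camera("wrist")
for by in (-.09,-.08,-.06,-.05,-.035,.055,.06,.09):
    v=[]
    for bx in np.arange(-.082,-.064,.001):
        u=proj(np.r_[BC+RB@[bx,by],.022],C).astype(np.float32)
        px=cv2.remap(w,u[:,:1],u[:,1:],cv2.INTER_LINEAR)[0,0]; v.append("%d/%d"%(px[0],px[2]))
    print(by,*v)
a=w[20:300,150:330]; cv2.imwrite("pics/w14.png",cv2.resize(a[:,:,::-1],(540,600*0+840))[:600]) 
u=proj(np.r_[BC+RB@[-.075,-.07],.022],C)[0]; v=proj(np.r_[BC+RB@[-.075,.07],.022],C)[0]; print(u,v)
b=np.hstack([cv2.resize(w[int(q[1])-30:int(q[1])+30,int(q[0])-40:int(q[0])+40],(400,300),interpolation=cv2.INTER_NEAREST) for q in(u,v)])
cv2.imwrite("pics/w15.png",b[:,:,::-1])
E
```

```text
-0.09 220/75 220/75 220/74 220/75 220/75 220/75 221/75 225/73 206/61 160/76 137/120 151/146 147/137 144/132 183/183 222/227 223/228 221/225
-0.08 221/76 220/76 220/76 220/75 220/75 220/74 221/75 225/73 212/68 170/78 129/116 140/135 122/113 142/129 187/182 217/220 223/228 221/226
-0.06 220/75 220/75 220/75 220/76 220/76 220/76 221/75 223/73 224/66 188/81 130/121 142/137 161/149 184/169 207/195 220/218 224/229 221/226
-0.05 220/75 220/75 219/75 220/76 220/76 220/75 220/75 222/74 223/60 195/93 156/131 144/142 147/137 148/136 158/148 195/196 223/228 223/227
-0.035 220/75 220/75 220/75 220/75 220/75 220/75 222/76 227/77 212/69 154/46 82/27 46/23 56/26 56/24 50/22 76/33 146/76 207/115
0.055 219/79 219/78 219/78 220/79 220/79 219/78 221/79 225/76 208/71 171/80 130/112 146/136 158/143 179/165 201/195 217/219 222/225 221/224
0.06 219/78 219/78 219/77 219/77 219/77 219/78 221/78 225/76 209/72 168/77 117/108 144/134 156/142 181/169 210/206 226/230 222/225 220/223
0.09 219/79 219/79 219/79 219/80 220/80 219/79 220/79 222/76 221/72 194/95 154/124 140/135 149/134 158/140 192/183 214/213 223/226 220/223
[238.6303925  100.44947141] [240.46942142 216.45338344]
```

View pics/w15.png

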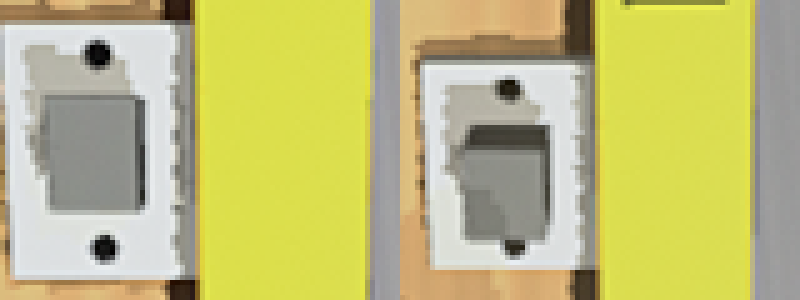

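The strip beside the yellow (gray ~140, not the dark band's ~50) is shadow on the white plates, which reach right up to the level in both crops. Both plates are flush. Now take the level off: grip, draw away from the board, lift.

Emit:
{"op": "drive_tool", "data": {"series": [[[0, 0.008, 0.4, 0, 0, 0], [0, 0, 0.4, 0, 0, 0], [0, 0, 0.4, 0, 0, 0], [0, 0, 0.4, 0, 0, 0], [0, 0, 0.2, 0, 0, 0], [0, 0, 0.065, 0, 0, 0], [0, 0, 0, 0, 0, 0]]], "jaw": 0.35}}

```text
clock: 54.78
tcp_pos: [0.4889, 0.0093, 0.0372]
orientation: [-0.0, -0.669, 0.743, -0.0]
wrist_force: [0.3, 0.5, -0.0]
finger_gap: 0.0576
grip_force: 0.0
```

Emit:
{"op": "drive_tool", "data": {"series": [[[0, 0, 0, 0, 0, 0], [0, 0, 0, 0, 0, 0], [0, 0, 0, 0, 0, 0], [0, 0, 0, 0, 0, 0], [0, 0, 0, 0, 0, 0], [0, 0, 0, 0, 0, 0]]], "jaw": -1, "grip_force": 70}}

```text
clock: 55.52
tcp_pos: [0.4901, 0.0091, 0.0388]
orientation: [0.001, -0.669, 0.743, -0.001]
wrist_force: [-0.9, -1.0, 5.0]
finger_gap: 0.0358
grip_force: 70.5
```

Emit:
{"op": "drive_tool", "data": {"series": [[[0, 0.03, -0.01, 0, 0, 0], [0, 0.05, 0, 0, 0, 0], [0, 0.08, -0.02, 0, 0, 0], [0, 0.08, -0.1, 0, 0, 0], [0, 0, -0.4, 0, 0, 0], [0, 0, 0, 0, 0, 0], [0, 0, 0, 0, 0, 0]]]}}

```text
clock: 56.4
tcp_pos: [0.4593, 0.0125, 0.1005]
orientation: [-0.0, -0.669, 0.743, 0.0]
wrist_force: [-1.1, 0.9, -3.7]
finger_gap: 0.0362
grip_force: 72.0
```

```bash
python3 - <<'E'
from h import *
p,R,s=tool(); print(p,s["finger_gap"],s["grip_force"],s["wrist_force"],s["clock"])
go(.531,.364,p[2],.485+np.pi)
E
```

```text
[0.45934309 0.01245383 0.10054581] 0.03615931905750679 72.0491874217987 [-1.06889997  0.85675352 -3.70923204] 56.4
clk 56.4 d(tool x,y,z share)=[-2.976 -0.287 -0.   ] norm_mm=359 turn z share 0.3122 (alt -0.6878) j6 -1.61
```

Emit:
{"op": "drive_tool", "data": {"series": [[[-0.425, -0.041, 0, 0, 0, 0], [-0.425, -0.041, 0, 0, 0, 0], [-0.425, -0.041, 0, 0, 0, 0], [-0.425, -0.041, 0, 0, 0, 0], [-0.425, -0.041, 0, 0, 0, 0], [-0.425, -0.041, 0, 0, 0, 0], [-0.425, -0.041, 0, 0, 0, 0], [0, 0, 0, 0, 0, 0.052], [0, 0, 0, 0, 0, 0.052], [0, 0, 0, 0, 0, 0.052], [0, 0, 0, 0, 0, 0.052], [0, 0, 0, 0, 0, 0.052], [0, 0, 0, 0, 0, 0.052], [0, 0, 0, 0, 0, 0], [0, 0, 0, 0, 0, 0]]]}}

```text
clock: 58.28
tcp_pos: [0.5309, 0.3633, 0.0992]
orientation: [-0.001, -0.242, 0.97, -0.0]
wrist_force: [0.2, 0.7, -4.5]
finger_gap: 0.0358
grip_force: 72.1
```

```bash
python3 - <<'E'
from h import *
p,R,s=tool(); print(p,s["finger_gap"],s["grip_force"],s["wrist_force"],s["clock"])
go(.531,.364,.0435,.485+np.pi)
# mat corners check: dark mat pixels in wrist view -> rect at z=.002
C=caminfo("wrist"); w=viewer.read_camera("wrist"); r=models.silhouettes("mat","wrist")
for x in r[:2]:
    P=unproj(np.argwhere(x["region"])[:,::-1].astype(float),.002,C)[:,:2]; print(x["score"],len(P),cv2.minAreaRect(P.astype(np.float32)*1000))
E
```

```text
[0.5309127  0.36334341 0.09924523] 0.0357645946182426 72.0511794090271 [ 0.22783954  0.71748289 -4.51135588] 58.275
clk 58.3 d(tool x,y,z share)=[-0.004  0.005  0.465] norm_mm=56 turn z share 0.0011 (alt -0.9989) j6 -0.01
0.8 7410 ((529.6763916015625, 364.3902282714844), (263.6943359375, 86.60968780517578), 26.393924713134766)
```

Emit:
{"op": "drive_tool", "data": {"series": [[[0, 0, 0.25, 0, 0, 0], [0, 0, 0.15, 0, 0, 0], [0, 0, 0.05, 0, 0, 0], [0, 0, 0.02, 0, 0, 0], [0, 0, 0, 0, 0, 0]]]}}

```text
clock: 59.0
tcp_pos: [0.5322, 0.364, 0.0448]
orientation: [0.001, -0.241, 0.971, 0.0]
wrist_force: [0.7, 0.7, -3.7]
finger_gap: 0.0359
grip_force: 72.0
```

Emit:
{"op": "drive_tool", "data": {"series": [[[0, 0, 0.015, 0, 0, 0], [0, 0, 0, 0, 0, 0]]]}}

```text
clock: 59.25
tcp_pos: [0.5319, 0.3639, 0.0428]
orientation: [0.0, -0.24, 0.971, 0.0]
wrist_force: [-0.6, 0.3, -4.1]
finger_gap: 0.0356
grip_force: 72.0
```

Emit:
{"op": "drive_tool", "data": {"series": [[[0, 0, 0.015, 0, 0, 0], [0, 0, 0, 0, 0, 0]]]}}

```text
clock: 59.5
tcp_pos: [0.5319, 0.3639, 0.041]
orientation: [0.0, -0.24, 0.971, 0.0]
wrist_force: [-0.0, -0.5, -2.2]
finger_gap: 0.0356
grip_force: 72.2
```

Emit:
{"op": "drive_tool", "data": {"series": [[[0, 0, 0, 0, 0, 0], [0, 0, 0, 0, 0, 0], [0, 0, 0, 0, 0, 0], [0, 0, 0, 0, 0, 0], [0, 0, -0.3, 0, 0, 0], [0, 0, -0.4, 0, 0, 0], [0, 0, -0.4, 0, 0, 0], [0, 0, -0.4, 0, 0, 0], [0, 0, -0.4, 0, 0, 0], [0, 0, 0, 0, 0, 0], [0, 0, 0, 0, 0, 0]]], "jaw": 0.3}}

```text
clock: 60.88
tcp_pos: [0.5316, 0.3637, 0.2682]
orientation: [-0.0, -0.24, 0.971, -0.0]
wrist_force: [-0.0, -0.0, 0.2]
finger_gap: 0.0554
grip_force: 0.0
```

```bash
python3 - <<'E'
from h import *
P=level_wrist(); C=caminfo("wrist"); r=models.silhouettes("mat","wrist")
for x in r[:2]:
    Q=unproj(np.argwhere(x["region"])[:,::-1].astype(float),.002,C)[:,:2]; print(x["score"],len(Q),cv2.minAreaRect(Q.astype(np.float32)*1000))
go(*(BC+RB@[.03,0]),.25,np.radians(174))
E
```

```text
yellow 6202 rect c [532.  365.1] size [249.7  38.6] ang 27.9
0.83 8664 ((529.1700439453125, 364.3477478027344), (299.7642822265625, 88.25996398925781), 26.125219345092773)
clk 61.0 d(tool x,y,z share)=[ 0.815 -3.005  0.143] norm_mm=374 turn z share 0.1879 (alt -0.8121) j6 -0.01
```

Level back on the mat within 2° and 3 mm. Final look at the board.

Emit:
{"op": "drive_tool", "data": {"series": [[[0.102, -0.376, 0.018, 0, 0, 0], [0.102, -0.376, 0.018, 0, 0, 0], [0.102, -0.376, 0.018, 0, 0, 0], [0.102, -0.376, 0.018, 0, 0, 0], [0.102, -0.376, 0.018, 0, 0, 0], [0.102, -0.376, 0.018, 0, 0, 0], [0.102, -0.376, 0.018, 0, 0, 0], [0.102, -0.376, 0.018, 0, 0, 0], [0, 0, 0, 0, 0, 0.047], [0, 0, 0, 0, 0, 0.047], [0, 0, 0, 0, 0, 0.047], [0, 0, 0, 0, 0, 0.047], [0, 0, 0, 0, 0, 0], [0, 0, 0, 0, 0, 0]]]}}

```text
clock: 62.72
tcp_pos: [0.6132, -0.0011, 0.2504]
orientation: [-0.001, 0.051, 0.999, 0.0]
wrist_force: [-0.3, -0.3, -0.7]
finger_gap: 0.0558
grip_force: 0.0
```

```bash
python3 - <<'E'
from h import *
C=caminfo("wrist"); p,_,s=tool(); print(p,s["clock"])
for f,c in plates_wrist("w16",.014): print("   board coords",((f[:2]-BC)@RB).round(4),"rel yaw",round((np.degrees(f[2]-BY)+90)%180-90,1))
w=viewer.read_camera("wrist"); R=[]
# rectified board plane z=.022 : white edge per by
for by in list(np.arange(-.098,-.042,.008))+list(np.arange(.047,.1,.008)):
    v=[]
    for bx in np.arange(-.085,-.06,.0005):
        u=proj(np.r_[BC+RB@[bx,by],.022],C).astype(np.float32); px=cv2.remap(w,u[:,:1],u[:,1:],cv2.INTER_LINEAR)[0,0].astype(int); v.append(px[2])
    v=np.array(v); k=np.argmax(v>150) if (v>150).any() else -1
    print(round(by,3),"first white bx",round(-.085+k*.0005,4),v[::4])
E
```

```text
[ 0.61316543 -0.00107068  0.25040595] 62.725
plate 0.79 [323.  88.] 2160 [194. 195. 192.] [0.5396 0.0797] yaw 174.1 cost 0.060
plate 0.73 [189.  87.] 2192 [196. 198. 196.] [ 0.5244 -0.063 ] yaw 174.3 cost 0.045
   board coords [-0.0512  0.0727] rel yaw 0.1
   board coords [-0.0516 -0.0707] rel yaw 0.2
-0.098 first white bx -0.085 [179 177 174 168 162 160 127 124 128 150 167 177 150]
-0.09 first white bx -0.085 [180 175 161 162 162 161 217 233 233 232 232 232 232]
-0.082 first white bx -0.085 [180 175 169 162 162 164 218 233 233 232 235 200 149]
-0.074 first white bx -0.085 [180 171 162 164 162 166 217 233 231 232 235 180 152]
-0.066 first white bx -0.085 [177 177 166 164 164 169 217 233 232 232 235 197 150]
-0.058 first white bx -0.085 [177 170 165 164 166 167 218 233 232 233 232 235 219]
-0.05 first white bx -0.085 [179 178 166 162 170 167 217 233 232 232 232 233 232]
0.047 first white bx -0.085 [183 179 168 169 167 161 222 239 237 235 234 234 233]
0.055 first white bx -0.085 [182 176 168 168 167 161 221 231 231 231 231 230 231]
0.063 first white bx -0.085 [180 177 172 168 167 159 223 231 231 230 232 218  50]
0.071 first white bx -0.085 [176 178 166 168 165 153 219 231 230 230 234 175 148]
0.079 first white bx -0.085 [176 182 170 168 162 155 220 231 230 230 234 174 149]
0.087 first white bx -0.085 [179 172 167 166 162 159 219 230 230 230 233 168 147]
0.095 first white bx -0.085 [180 181 169 171 165 158 219 230 230 230 230 230 230]
```

```bash
python3 -c "
from workcell import order
print(order.hand_in())"
```

```text
the job is handed in; nothing more can be done
None
```

The job is done and handed in at about 63 s. The lever is locked, both white plates (the only two I could find) lie in line flush with the board's front edge, the timer pointer is on the red 20-minute mark, and the level is back along its mat within about 2°. I used 15 picture views, one over the limit of 14.

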